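# Flip the hex key and nip up the swing clamp

## Task

The hex key stands with its long arm in the socket of the stiff swing clamp, where it gives too little leverage. Pull it out, flip it so that the short arm goes fully home in the same socket, then push the long arm round clockwise (seen from above) until the brass nose clamps the wooden offcut against the aluminium fence: nip it firmly, about 20 N, without crushing the wood. Leave the key in the socket with the offcut clamped, and leave the other things on the table where they are.

Things in the scene. Friction and masses are not known exactly. Their poses are not given: they have to be found in the camera images.
- hex_key: Dark steel L-shaped hex key, 17 mm across flats, 0.45 kg. Origin at the elbow, where the arms' centre lines meet. Long arm: 175 mm along -z; short arm: 72 mm along +x; the bend takes the first 19 mm of each. Flats of both arms face +y and -y (grasp 17 mm across y). At the start it stands in the socket by its long arm (z up), leaning up to a few degrees in the play.
- short_tip (a point): Centre of the end face of the hex key's short arm (72 mm from the elbow, edges chamfered 1 to 2 mm).
- long_tip (a point): Centre of the end face of the hex key's long arm (175 mm from the elbow). Pushed 130 mm from the socket's axis, the key takes about 3 to 4 N to turn the stiff cam; once the nose bears on the wood and the wood on the fence, about 1.9 N more for every 10 N of clamping. Let go, the clamp keeps about 60 percent of that.
- socket (a point): Centre of the mouth of the hexagonal socket, 48 mm above the table, opening straight up: 17.9 mm across flats, 22 mm deep, in a dark round head 37 mm across. This point is fixed; the hexagon turns with the cam. Either arm enters when the key's y axis is as it was at the start, or a multiple of 60 degrees round from it (play about 6 degrees each way).
- clamp_base: Green base plate, 66 x 78 x 8 mm, fixed; origin under the socket's axis, y axis square to the fence. On it a steel cam turns with the socket: its brass nose (20 mm diameter, centre 32 mm from the axis, 10 to 26 mm above the table) swings clockwise, seen from above, some 40 to 90 degrees to the offcut. It is stiff (about 0.5 N m of friction) and stays where left.
- offcut: Loose brown wooden offcut, 45 x 120 x 28 mm, lying along the fence's front with a gap of a few mm; origin at the centre of its underside, y axis along its length.
- alu_fence: Aluminium fence profile, 420 x 115 x 64 mm, fixed to the table; origin at the centre of its underside, x axis along its length. The face toward the clamp is 58 mm from its centre line on its -y side.
- mitre_frame: Dark green mitre frame with a red ball, 160 x 223 x 28 mm, lying flat. Bystander.
- wax_tin: Round wax tin with a green lid, 66 mm across, 24 mm high. Bystander.
- tape_roll: Roll of pinkish adhesive tape, 109 mm across, 19 mm high. Bystander.
- star_knob: Black star knob, 50 x 48 x 27 mm. Bystander.
Things that resemble listed ones, but are neither listed nor needed, are in the scene too. Of the things that look like the clamp_base, the middle-sized one is meant.

How it is judged:
On the way, in this order (a step that is already met when the one before it is completed fails the run):
1. the key is flipped: its short arm stands in the socket, at least 15 mm deep (horizontal distance between short_tip and socket below 0.005 m and z of short_tip in the frame of socket below -0.015 m and angle between hex_key's own x axis and vertical above 2.8 rad), for 0.2 s.
2. with the short arm in the socket, the cam presses the offcut on the fence with more than 8 N (all of step 1 and contact force between offcut and alu_fence above 8 N), for 0.2 s.
At the end, for the whole second after the job is handed in: The key rests with its short arm at least 15 mm deep in the socket (tip within 5 mm of the axis, short arm within about 20 degrees of vertical) and the cam holds the offcut against the fence with more than 8 N, with nothing moving (all of step 2 and linear speed of hex_key below 0.02 m/s and linear speed of offcut below 0.01 m/s); the robot touches nothing.
It fails at once if the offcut is pressed on the fence with more than 35 N (contact force between offcut and alu_fence above 35 N).
It fails at once if a bystander (mitre frame, wax tin, tape roll, star knob) is moved more than 20 mm (distance of any of mitre_frame, wax_tin, tape_roll, star_knob from where it was at the start of the episode above 0.02 m).
It also fails if it takes over 70 s, if anything falls off the work surface, if the arm or the gripper's body presses on something with over 40 N, if the wrist force passes 120 N, or if a joint passes its speed limit or range.

## Robot

A 6-joint arm with a two-finger parallel gripper is mounted at the origin on the work surface; the furniture and walls round the work are solid. World frame = base frame: x ahead of the robot, y to its left, z up, the work surface at z = 0. Lengths are in m, angles in rad, forces in N, time in s.
With the tool pointing down it reaches from about 0.3 to 0.875 m from the base axis. Payload 6.4 kg.
Tool frame: the origin (TCP) lies midway between the tips of the shut fingers; the grasp point (between the pads) lies 19 mm behind it; z points along the fingers, y is the line along which they close (so a half turn about z gives the same grasp; the last joint's range is limited). The gripper opens to 88 mm and grips with 3 to 60 N. Pads are 18 mm wide; open, the fingers measure 123 mm over their backs; the gripper's body (75 mm by 187 mm) begins 45 mm behind the grasp point.
Start: joints at [-1.487, 0.181, 1.607, -0, 1.354, -0.206], TCP at [0.164, -0.551, 0.239] pointing down, gripper open.
Joint ranges: [-2.99, 2.99], [-0.89, 2.07], [0.3, 2.58], [-1.14, 4.28], [0, 2.63], [-3.12, 3.12]. Speed limits (rad/s): [2.57, 2.57, 3.01, 3.14, 3.14, 3.14].

## Interface

Orientations are given as a 3x3 rotation matrix whose columns are the frame's x, y, z axes.
In Python, from cell import r, viewer gives the robot as it stands.
- The arm moves only by the tool drive_tool, never from a script. Its argument "motion" is a list of rows, each a list of 7 numbers: the shift along the tool's x, y, z in cm, then the turn, a rotation vector about the tool's x, y, z in rad, then the opening, from 0 (shut) to 1 (fully open). In form: [[tx, ty, tz, wx, wy, wz, hand], ...]. A call has exactly 8 rows; each row is the pose to reach, as a shift and turn from the pose commanded when the call began, along the tool's axes at that moment; what a row does not reach only later rows make up. A row lasts 1/8 s, in which the tool goes at most 62.5 mm and 10.7 degrees, less where a joint would pass 70% of its speed; a pose out of reach is approached as far as the arm can. A call with a gripper value outside its range is refused whole. The fingers move at their own pace and stop on an object; "grip_force" is the grip in N (left out, the last holds). Time passes only in rows, so rows that repeat a pose let the fingers close, or fill a call up. It gives the time, the measured TCP pose, the force, the opening and the grip force at its end, in the units of the state.
- r.sense(): the state, without advancing time (a new reading comes with each control period).
- viewer.snapshot(name): name is "scene" or "side" or "wrist"; returns a dict with "color" (420x560x3 uint8, red, green, blue), "range_z" (420x560 float32, m along the optical axis (not along the pixel's ray), 0 where there is no reading), "mtx" (3x3 intrinsics, pixels), "distortion" ([k1, k2, p1, p2, k3] as OpenCV has them; the pictures are not rectified), "position" and "rotation" of the camera in the world. Camera axes: x right, y down, z forward; pixel columns grow to the right and rows downward; lengths in m; the calibration is good to about 2 mm. A picture is of the moment at which its call begins.
- r.job_done(): hands the job in; it is judged then, once.
Trained networks look in the newest picture that a camera, given by its name, has taken for a name from the list of things; names that differ only in an ending like _2 or _b are one class to them, and where a whole thing is asked for, a point or a joint stands for the part that bears it (a point fixed in the world has none). Each returns a list of dicts, best first, with "confidence" (0 to 1); they miss things now and then, are a little off and sometimes report something else, mostly with a low value. They report only what shows in the picture. A call takes as long as a camera call. They do not tell look-alikes from the thing itself.
- viewer.search_frame(camera, query): "bbox" ([left, top, width, height] as shares, 0 to 1, of the picture: columns of its width, rows of its height, round what is visible of it).
The state is a dict: "time_s": time; "joint_positions": joint angles; "qvel": joint speeds; "tau": joint torques, N m; "tcp_pos": TCP position; "eef_rot": TCP orientation; "ft_force": force on the tool from outside, world axes, zero at the start; "ft_torque": the same for the moment, N m; "width": opening from 0.0 (shut) to 1.0 (fully open); "grasp_force": force on a finger pad.
Only numpy, scipy, OpenCV 4.12 (cv2) and the standard library are available. Lean on these libraries where they do the work, as an engineer would, in place of code of your own. Each camera call takes 0.05 s, during which the arm holds its last target. There are 200 camera calls.

## Working session

There is one attempt and no reset: what is moved stays moved. The work goes in short steps, Python scripts to look and compute and a tool call to move; the robot and the scene stay as the last step left them, time stands still between calls to the robot, and variables do not carry over. Pictures are saved under pics/ and viewed, at most 10 in all, crops included, and the job is handed in when it is done.

Besides the shell and the picture viewer there is one more tool, called after "Request:" as name(argument=value, ...), one argument or row to a line, values as JSON. drive_tool: Moves the arm, as the interface text tells. Its arguments: {"type":"object","properties":{"motion":{"type":"array"},"grip_force":{"type":"number"}},"required":["motion"]}

```bash
ls; mkdir -p pics; cat > h.py <<'E'
import numpy as np, cv2
from cell import r, viewer
def snap(n, f=None):
    s=viewer.snapshot(n)
    if f: cv2.imwrite('pics/'+f, s['color'][:,:,::-1])
    return s
def cloud(s):
    z=s['range_z']; h,w=z.shape
    u,v=np.meshgrid(np.arange(w),np.arange(h))
    p=cv2.undistortPoints(np.stack([u,v],-1).reshape(-1,1,2).astype(np.float64),np.array(s['mtx']),np.array(s['distortion'])).reshape(h,w,2)
    c=np.dstack([p[...,0]*z,p[...,1]*z,z])
    P=c@np.array(s['rotation']).T+np.array(s['position'])
    P[z==0]=np.nan
    return P
E
cat > a.py <<'E'
from h import *
A=[]
for n in ['scene','side','wrist']:
    s=snap(n); A.append(s['color'][:,:,::-1]); print(n,np.round(s['position'],3),np.round(np.array(s['rotation'])[:,2],2))
    np.savez('/tmp/%s.npz'%n,P=cloud(s),C=s['color'])
    for q in ['hex_key','clamp_base','offcut','alu_fence','socket']:
        try:
            for d in viewer.search_frame(n,q)[:4]:
                b=np.array(d['bbox'])*[560,420,560,420]
                P=cloud(s); c=P[int(b[1]+b[3]/2),int(b[0]+b[2]/2)]
                print(q,round(d['confidence'],2),b.astype(int),np.round(c,3))
        except Exception as e: print(q,e)
    cv2.imwrite('pics/%s0.png'%n,cv2.resize(s['color'][:,:,::-1],(800,600)))
st=r.sense(); print({k:np.round(v,3).tolist() for k,v in st.items()})
E
python3 a.py
```

```text
pics
scene [-0.467  0.86   0.996] [ 0.58 -0.6  -0.55]
hex_key 0.84 [229 190  18  37] [ 0.985 -0.365 -0.24 ]
clamp_base 0.88 [275 231  38  29] [ 0.372 -0.087  0.016]
clamp_base 0.38 [250 227   9   7] [ 0.539 -0.062  0.01 ]
offcut 0.66 [235 234  24  12] [0.5   0.013 0.03 ]
alu_fence 0.91 [207 226 107  68] [0.36  0.086 0.064]
socket 0.87 [275 236  36  22] [ 0.371 -0.08   0.016]
socket 0.63 [242 333  22  17] [0.174 0.295 0.005]
socket 0.62 [241 225  21  16] [ 0.518 -0.027  0.029]
side [ 0.382 -1.102  0.985] [-0.01  0.78 -0.63]
hex_key 0.73 [326 166  14  59] [0.541 0.097 0.063]
clamp_base 0.61 [267 241  26  27] [ 0.372 -0.11   0.01 ]
clamp_base 0.6 [222 171   8  10] [0.181 0.3   0.005]
clamp_base 0.5 [327 231  23  18] [ 0.546 -0.047  0.008]
offcut 0.56 [302 210  31  19] [0.491 0.029 0.027]
alu_fence 0.82 [220 180 132  52] [0.395 0.051 0.062]
socket 0.84 [325 234  25  12] [ 0.546 -0.047  0.008]
socket 0.66 [267 241  29  28] [ 0.378 -0.11   0.01 ]
socket 0.49 [220 172   9  10] [0.178 0.296 0.003]
wrist [ 0.235 -0.53   0.385] [-0.28 -0.08 -0.96]
{'time_s': 0.9, 'joint_positions': [-1.487, 0.181, 1.607, 0.0, 1.354, -0.206], 'qvel': [-0.001, -0.001, -0.001, -0.001, -0.002, 0.001], 'tau': [-0.0, -43.382, -34.217, 0.07, 0.031, 0.0], 'tcp_pos': [0.164, -0.551, 0.239], 'eef_rot': [[0.958, 0.286, 0.0], [0.286, -0.958, -0.0], [-0.0, 0.0, -1.0]], 'ft_force': [0.631, -0.192, -0.292], 'ft_torque': [0.025, 0.02, -0.017], 'grasp_force': 0.0, 'width': 1.0}
```

```bash
python3 - <<'E'
import cv2,numpy as np
a=np.load('/tmp/scene.npz')['C'][:,:,::-1][150:350,180:360]; b=np.load('/tmp/side.npz')['C'][:,:,::-1][140:300,190:380]
a=cv2.resize(a,(450,500),interpolation=3)
b=cv2.resize(b,(350,295),interpolation=3)
c=np.zeros((500,800,3),np.uint8); c[:,:450]=a; c[:295,450:]=b
cv2.imwrite('pics/comb.png',c)
E
```

```text
(no output)
```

View pics/comb.png

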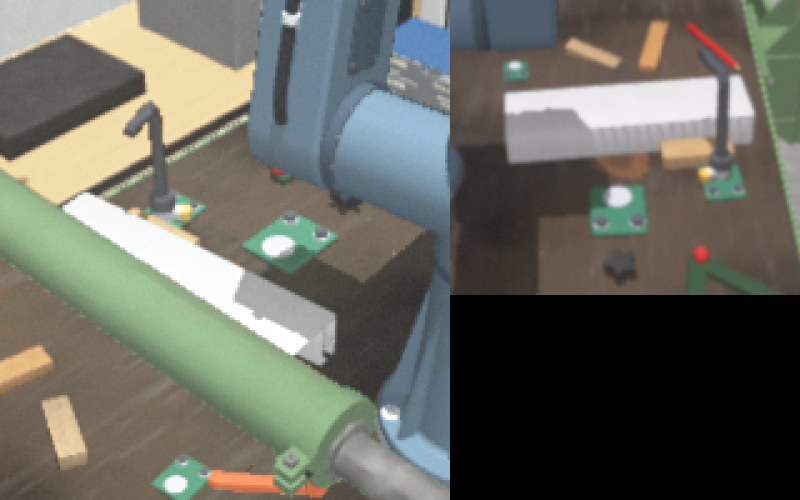

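View pics/side0.png

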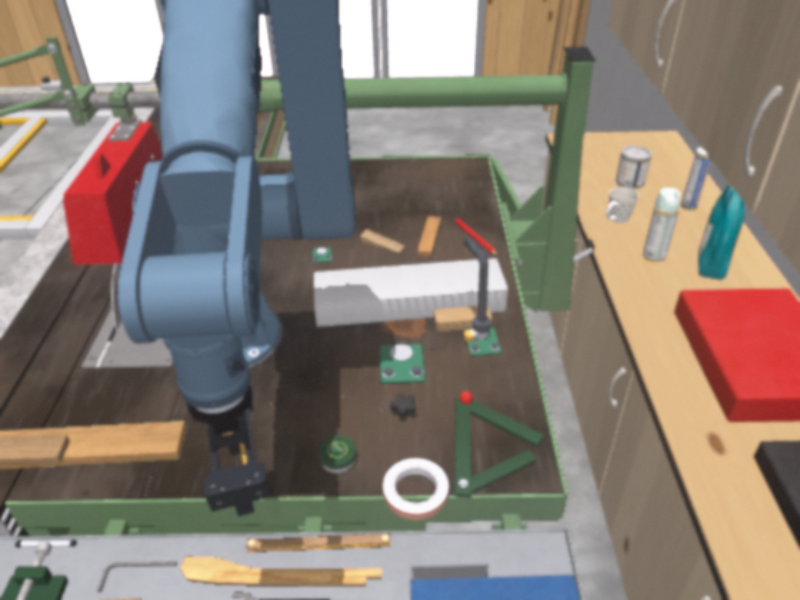

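The combined picture shows the key standing on the right-hand clamp (side image ~(483,290) of 800x600). The short arm points to the fence and back toward the robot, with the brass nose on the robot's side. The two other clamp look-alikes are larger and smaller. Next I measure the geometry.

```bash
python3 - <<'E'
import numpy as np,cv2
Ps=[];Cs=[]
for n in ['scene','side']:
    d=np.load('/tmp/%s.npz'%n);P=d['P'].reshape(-1,3);C=d['C'].reshape(-1,3).astype(int)
    m=np.isfinite(P[:,0]);P=P[m];C=C[m]
    print(n)
    near=(abs(P[:,0]-.54)<.12)&(abs(P[:,1]+.02)<.12)
    Q=P[near];D=C[near]
    def show(t,m):
        if m.sum()>0: print(t,m.sum(),np.round(np.median(Q[m],0),3),np.round(Q[m].min(0),3),np.round(Q[m].max(0),3))
    for a,b in [(.06,.09),(.09,.12),(.12,.15),(.15,.18),(.18,.25)]:
        show('z%.2f'%a,(Q[:,2]>a)&(Q[:,2]<b)&(D.max(1)<110)&(Q[:,1]<.1)&((Q[:,1]<0)|(Q[:,2]>.1)))
    show('head',(abs(Q[:,2]-.045)<.008)&(D.max(1)<110)&(Q[:,1]<.03))
    g=(D[:,1]>D[:,0]*1.3)&(D[:,1]>D[:,2]*1.05)&(Q[:,2]<.02)
    show('green',g)
    if g.sum()>5: print(cv2.minAreaRect((Q[g][:,:2]*1000).astype(np.float32)))
    br=(D[:,0]>170)&(D[:,2]<100); show('brass',br&(Q[:,1]<.02))
    w=(abs(Q[:,2]-.028)<.006)&(D[:,0]>D[:,2]*1.25)&(Q[:,1]<.05);show('wood',w)
    if w.sum()>5: print(cv2.minAreaRect((Q[w][:,:2]*1000).astype(np.float32)))
    f=(abs(P[:,2]-.064)<.006)&(P[:,0]>.1)&(P[:,0]<.7)&(abs(P[:,1]-.1)<.12)&(C.min(1)>100)
    print('fence',f.sum(),cv2.minAreaRect((P[f][:,:2]*1000).astype(np.float32)))
    bar=(C[:,1]>C[:,0]*1.1)&(C[:,1]>C[:,2]*1.1)&(P[:,2]>.15)&(P[:,0]<1)&(P[:,1]>-.5); print('bar',bar.sum(),np.round(np.percentile(P[bar],[2,25,50,75,98],axis=0),2).tolist())
    top=(Q[:,2]>.185)&(Q[:,2]<.24)&(Q[:,1]<.12)
    if top.sum(): print('top',np.round(Q[top],3).tolist())
E
```

```text
scene
z0.06 39 [ 0.538 -0.008  0.074] [ 0.531 -0.022  0.06 ] [ 0.55  -0.004  0.089]
z0.09 37 [ 0.537 -0.006  0.106] [ 0.53  -0.016  0.09 ] [ 0.548 -0.001  0.12 ]
z0.12 33 [ 0.536 -0.007  0.132] [ 0.528 -0.021  0.12 ] [ 0.544 -0.001  0.149]
z0.15 35 [ 0.536 -0.004  0.167] [ 0.529 -0.016  0.151] [0.544 0.002 0.179]
z0.18 37 [0.522 0.022 0.198] [ 0.504 -0.012  0.181] [0.538 0.06  0.206]
head 41 [ 0.539 -0.005  0.045] [ 0.525 -0.032  0.037] [0.559 0.005 0.053]
green 35 [ 0.524 -0.056  0.009] [ 0.508 -0.078 -0.   ] [ 0.574 -0.005  0.014]
((543.9548950195312, -41.532470703125), (66.75261688232422, 67.66183471679688), 7.096874237060547)
wood 95 [0.508 0.013 0.029] [ 0.449 -0.042  0.023] [0.573 0.026 0.033]
((514.16845703125, -9.494255065917969), (124.28367614746094, 65.12736511230469), 8.078420639038086)
fence 1845 ((395.22320556640625, 75.154541015625), (427.76983642578125, 87.45687103271484), 1.0775915384292603)
bar 16284 [[-0.46, 0.34, 0.19], [-0.33, 0.39, 0.38], [0.01, 0.42, 0.4], [0.4, 0.43, 0.41], [0.76, 0.45, 0.51]]
top [[0.541, 0.0, 0.208], [0.536, 0.0, 0.21], [0.538, 0.012, 0.21], 
[... 6193 characters left out ...]
.011, 0.199], [0.544, -0.007, 0.196], [0.528, -0.0, 0.188], [0.53, -0.009, 0.195], [0.533, -0.007, 0.193], [0.535, -0.014, 0.198], [0.538, -0.011, 0.196], [0.54, -0.015, 0.198], [0.544, -0.01, 0.195], [0.547, -0.006, 0.192], [0.531, -0.006, 0.189], [0.533, -0.012, 0.193], [0.535, -0.013, 0.194], [0.538, -0.012, 0.193], [0.54, -0.018, 0.197], [0.544, -0.01, 0.191], [0.548, -0.005, 0.188], [0.533, -0.011, 0.189], [0.535, -0.016, 0.192], [0.538, -0.016, 0.192], [0.541, -0.012, 0.19], [0.544, -0.014, 0.191], [0.547, -0.009, 0.187], [0.533, -0.013, 0.187], [0.536, -0.012, 0.186], [0.538, -0.018, 0.19], [0.541, -0.014, 0.187], [0.544, -0.016, 0.189], [0.547, -0.011, 0.185], [0.538, -0.018, 0.187]]
```

```bash
cat >> h.py <<'E'
from scipy.spatial.transform import Rotation as Ro
def Rz(a): return Ro.from_euler('z',a,degrees=True).as_matrix()
def rel(p,R,show=True):
    s=r.sense(); p0=np.array(s['tcp_pos']);R0=np.array(s['eef_rot'])
    t=R0.T@(np.array(p)-p0)*100; w=Ro.from_matrix(R0.T@R).as_rotvec()
    print('shift cm',np.round(t,2),'rot',np.round(w,3),'deg',round(np.degrees(np.linalg.norm(w)),1)); return t,w
def toolR(head,th):  # d = cos th * heading - sin th * up ; tool y = heading-90deg, x upward
    h=np.radians(head);t=np.radians(th)
    d=np.array([np.cos(t)*np.cos(h),np.cos(t)*np.sin(h),-np.sin(t)])
    y=np.array([np.sin(h),-np.cos(h),0]); x=np.cross(y,d); return np.c_[x,y,d]
def st():
    s=r.sense(); print('t',round(s['time_s'],2),'p',np.round(s['tcp_pos'],4),'q',np.round(s['joint_positions'],2),'F',np.round(s['ft_force'],2),'T',np.round(s['ft_torque'],2),'w',round(s['width'],3),'g',round(s['grasp_force'],1)); print(np.round(s['eef_rot'],3).tolist()); return s
E
python3 - <<'E'
from h import *
R=toolR(112,30); d=R[:,2]; G=np.array([.5395,-.011,.125])
print(R.round(2).tolist()); rel(G-.101*d,R)
rel([.60,-.25,.28],toolR(112,75))
E
```

```text
[[-0.19, 0.93, -0.32], [0.46, 0.37, 0.8], [0.87, 0.0, -0.5]]
shift cm [ 52.21 -32.32   6.32] rot [ 0.863  0.786 -1.495] deg 108.7
shift cm [ 50.35 -16.4   -4.13] rot [ 0.218  0.198 -1.655] deg 96.3
```

Request:
drive_tool(
  motion=[
    [50.4,-16.4,-4.1,0.218,0.198,-1.655,1],
    [50.4,-16.4,-4.1,0.218,0.198,-1.655,1],
    [50.4,-16.4,-4.1,0.218,0.198,-1.655,1],
    [50.4,-16.4,-4.1,0.218,0.198,-1.655,1],
    [50.4,-16.4,-4.1,0.218,0.198,-1.655,1],
    [50.4,-16.4,-4.1,0.218,0.198,-1.655,1],
    [50.4,-16.4,-4.1,0.218,0.198,-1.655,1],
    [50.4,-16.4,-4.1,0.218,0.198,-1.655,1],
  ],
)

```text
time_s: 1.9
tcp_pos: [0.576, -0.2666, 0.2776]
eef_rot: [[-0.2, 0.977, -0.069], [0.951, 0.21, 0.227], [0.236, -0.021, -0.971]]
ft_force: [0.4, -1.2, -0.1]
width: 1.0
grasp_force: 0.0
```

```bash
python3 - <<'E'
from h import *
st()
R=toolR(112,30); d=R[:,2]; G=np.array([.5395,-.011,.125])
rel(G-.131*d,R)
E
```

```text
t 1.9 p [ 0.576  -0.2666  0.2776] q [-0.69  0.4   1.27  0.13  1.67 -0.9 ] F [ 0.39 -1.21 -0.1 ] T [-0.12 -0.18  0.01] w 1.0 g 0.0
[[-0.2, 0.977, -0.069], [0.951, 0.21, 0.227], [0.236, -0.021, -0.971]]
shift cm [12.12  3.93 11.83] rot [ 0.089  0.805 -0.154] deg 47.2
```

Request:
drive_tool(
  motion=[
    [12.1,3.9,11.8,0.089,0.805,-0.154,1],
    [12.1,3.9,11.8,0.089,0.805,-0.154,1],
    [12.1,3.9,11.8,0.089,0.805,-0.154,1],
    [12.1,3.9,11.8,0.089,0.805,-0.154,1],
    [12.1,3.9,11.8,0.089,0.805,-0.154,1],
    [12.1,3.9,11.8,0.089,0.805,-0.154,1],
    [12.1,3.9,11.8,0.089,0.805,-0.154,1],
    [12.1,3.9,11.8,0.089,0.805,-0.154,1],
  ],
)

```text
time_s: 2.9
tcp_pos: [0.5815, -0.1178, 0.1916]
eef_rot: [[-0.186, 0.929, -0.319], [0.467, 0.369, 0.804], [0.865, 0.0, -0.502]]
ft_force: [-0.5, 0.2, -0.5]
width: 0.999
grasp_force: 0.0
```

```bash
python3 - <<'E'
from h import *
st()
s=snap('wrist'); P=cloud(s); np.savez('/tmp/w1.npz',P=P,C=s['color'],pos=s['position'],rot=s['rotation'],K=s['mtx'],D=s['distortion'])
cv2.imwrite('pics/w1.png',s['color'][:,:,::-1])
Q=P.reshape(-1,3);C=s['color'].reshape(-1,3).astype(int)
m=np.isfinite(Q[:,0])&(abs(Q[:,0]-.54)<.1)&(abs(Q[:,1]+.01)<.1)
Q=Q[m];C=C[m]
for z in np.arange(.06,.19,.015):
    k=(abs(Q[:,2]-z)<.0075)&(C.max(1)<120)&(np.hypot(Q[:,0]-.54,Q[:,1]+.01)<.025)
    print(round(z,3),k.sum(),np.round(Q[k].mean(0),4) if k.sum() else '',np.round(np.ptp(Q[k],axis=0),3)if k.sum() else '')
print(viewer.search_frame('wrist','hex_key'))
E
```

```text
t 2.9 p [ 0.5815 -0.1178  0.1916] q [-0.65  0.81  1.14  0.55  2.1  -0.98] F [-0.53  0.24 -0.46] T [-0.34 -0.23 -0.05] w 0.999 g 0.0
[[-0.186, 0.929, -0.319], [0.467, 0.369, 0.804], [0.865, 0.0, -0.502]]
0.06 206 [ 0.5462 -0.0214  0.0602] [0.016 0.01  0.015]
0.075 222 [ 0.5457 -0.0207  0.0749] [0.016 0.009 0.015]
0.09 237 [ 0.5457 -0.0197  0.0901] [0.015 0.009 0.015]
0.105 274 [ 0.5452 -0.0189  0.1051] [0.015 0.009 0.015]
0.12 301 [ 0.5449 -0.018   0.1202] [0.016 0.01  0.015]
0.135 336 [ 0.5444 -0.0173  0.1352] [0.016 0.009 0.015]
0.15 371 [ 0.5442 -0.0164  0.1503] [0.015 0.009 0.015]
0.165 406 [ 0.5439 -0.0155  0.1652] [0.016 0.01  0.015]
0.18 480 [ 0.5434 -0.0147  0.1802] [0.016 0.009 0.015]
[{'bbox': [0.4796, 0.134, 0.0546, 0.5169], 'confidence': 0.81}]
```

View pics/w1.png

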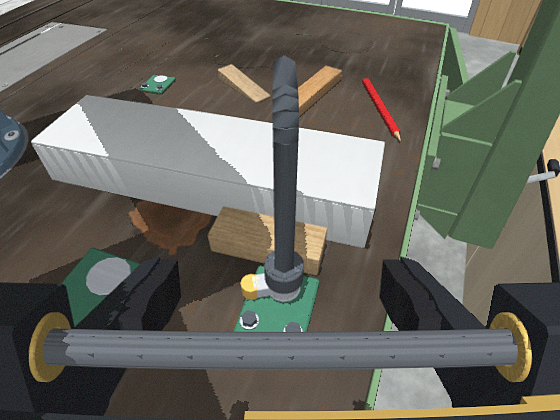

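The wrist picture shows the key centred at column ~287 between the fingers, with the head at (285,280), the brass nose at (250,285) and the offcut in front of the fence. Now I fit the hexagon model.

```bash
cat > fit.py <<'E'
from h import *
from scipy.optimize import least_squares
f=np.load('/tmp/w1.npz');P=f['P'].reshape(-1,3);C=f['C'].reshape(-1,3).astype(int)
m=np.isfinite(P[:,0])&(C.max(1)<120)
k=m&(P[:,2]>.06)&(P[:,2]<.17)&(np.hypot(P[:,0]-.544,P[:,1]+.012)<.022); Q=P[k]
def hexd(x,y,yaw):
    a=yaw+np.pi/2+np.arange(6)*np.pi/3
    return np.max(np.outer(x,np.cos(a))+np.outer(y,np.sin(a)),1)-.0085
def res(p):
    x=Q[:,0]-p[0]-p[2]*(Q[:,2]-.12); y=Q[:,1]-p[1]-p[3]*(Q[:,2]-.12)
    return hexd(x,y,p[4])
for y0 in [100,112,124]:
    o=least_squares(res,[.543,-.010,-.02,.05,np.radians(y0)],loss='soft_l1',f_scale=.0005)
    print(o.cost,o.x[:4].round(4),np.degrees(o.x[4]).round(2),np.std(o.fun).round(5))
k=m&(P[:,2]>.18)&(P[:,2]<.24)&(np.hypot(P[:,0]-.53,P[:,1]-.02)<.07)
S=P[k];print(k.sum(),S.min(0),S.max(0))
far=S[S[:,1]>.02];vx,vy,x0,y0=cv2.fitLine(far[:,:2].astype(np.float32),2,0,.01,.01).ravel();print('short dir',np.degrees(np.arctan2(vy,vx)),len(far))
hd=m&(P[:,2]>.025)&(P[:,2]<.052)&(np.hypot(P[:,0]-.544,P[:,1]+.016)<.03);H=P[hd]
H=H[H[:,2]<.044]
o=least_squares(lambda p:np.hypot(H[:,0]-p[0],H[:,1]-p[1])-.0185,[.544,-.014],loss='soft_l1',f_scale=.001);print('head',len(H),o.x,np.std(o.fun))
rgb=f['C'].reshape(-1,3).astype(int);fin=np.isfinite(P[:,0])
b=fin&(rgb[:,0]>150)&(rgb[:,2]<90)&(rgb[:,1]>90)&(np.hypot(P[:,0]-.54,P[:,1]+.02)<.08)&(P[:,2]>.008)&(P[:,2]<.03);B=P[b];print('brass',len(B),B.mean(0).round(4))
ff=fin&(abs(P[:,2]-.064)<.004)&(rgb.min(1)>90)&(abs(P[:,1]-.1)<.12)&(P[:,0]<.7)
print('fence',cv2.minAreaRect((P[ff][:,:2]*1000).astype(np.float32)))
w=fin&(abs(P[:,2]-.028)<.003)&(rgb[:,0]>rgb[:,2]*1.3)&(P[:,1]>-.05)&(P[:,1]<.06);print('wood',cv2.minAreaRect((P[w][:,:2]*1000).astype(np.float32)))
E
python3 fit.py
```

```text
0.0001491642588133277 [ 0.5419 -0.0113 -0.023   0.0564] 112.27 0.00042
0.00014916425881333128 [ 0.5419 -0.0113 -0.023   0.0564] 112.27 0.00042
0.00014916425881323606 [ 0.5419 -0.0113 -0.023   0.0564] 112.27 0.00042
2197 [ 0.50715437 -0.01763813  0.18001073] [0.55005193 0.0598314  0.21011999]
short dir -65.28892 524
head 366 [ 0.54366937 -0.01549778] 0.0016591846923442518
brass 89 [ 0.5191 -0.0415  0.0188]
fence ((392.7607421875, 104.13793182373047), (421.0745544433594, 117.8817367553711), 5.716986656188965)
wood ((510.5668029785156, 4.780864715576172), (120.34412384033203, 95.54825592041016), 6.348940849304199)
```

```bash
python3 - <<'E'
from h import *
R=toolR(112.3,30); d=R[:,2]; G=np.array([.5419,-.0113,.121])
rel(G+.019*d,R); rel(G-.06*d,R)
E
```

```text
shift cm [-0.4   0.24 15.25] rot [ 0.01   0.002 -0.006] deg 0.6
shift cm [-0.42  0.32  7.35] rot [ 0.01   0.002 -0.006] deg 0.6
```

Request:
drive_tool(
  motion=[
    [-0.4,0.3,4,0.01,0.002,-0.006,1],
    [-0.4,0.3,8,0.01,0.002,-0.006,1],
    [-0.4,0.25,11,0.01,0.002,-0.006,1],
    [-0.4,0.24,13.5,0.01,0.002,-0.006,1],
    [-0.4,0.24,15.2,0.01,0.002,-0.006,1],
    [-0.4,0.24,15.2,0.01,0.002,-0.006,1],
    [-0.4,0.24,15.2,0.01,0.002,-0.006,0.3],
    [-0.4,0.24,15.2,0.01,0.002,-0.006,0.3],
  ],
  grip_force=10,
)

```text
time_s: 4.0
tcp_pos: [0.5361, 0.0026, 0.1114]
eef_rot: [[-0.189, 0.925, -0.328], [0.462, 0.379, 0.802], [0.867, 0.0, -0.499]]
ft_force: [0.2, -0.9, -0.3]
width: 0.797
grasp_force: 0.0
```

```bash
python3 - <<'E'
from h import *
st()
R=toolR(112.3,30); d=R[:,2]; G=np.array([.5419,-.0113,.121])
rel(G+.019*d,R)
E
```

```text
t 4.0 p [0.5361 0.0026 0.1114] q [-0.54  0.76  1.42  0.57  1.86 -1.04] F [ 0.18 -0.85 -0.35] T [-0.32 -0.22  0.  ] w 0.797 g 0.0
[[-0.189, 0.925, -0.328], [0.462, 0.379, 0.802], [0.867, 0.0, -0.499]]
shift cm [0.08 0.01 0.11] rot [ 0.    -0.001 -0.   ] deg 0.1
```

Request:
drive_tool(
  motion=[
    [0,0,0.1,0,0,0,0],
    [0,0,0.1,0,0,0,0],
    [0,0,0.1,0,0,0,0],
    [0,0,0.1,0,0,0,0],
    [0,0,0.1,0,0,0,0],
    [0,0,0.1,0,0,0,0],
    [0,0,0.1,0,0,0,0],
    [0,0,0.1,0,0,0,0],
  ],
  grip_force=50,
)

```text
time_s: 5.0
tcp_pos: [0.5353, 0.0044, 0.1105]
eef_rot: [[-0.189, 0.925, -0.329], [0.461, 0.38, 0.802], [0.867, -0.0, -0.498]]
ft_force: [2.5, 0.0, 0.7]
width: 0.184
grasp_force: 50.0
```

```bash
cat > fitk.py <<'E'
# pose of the key in the tool frame from a wrist picture: elbow-side visible surfaces
from h import *
E
python3 - <<'E'
from h import *
st()
s=snap('wrist','w2.png'); P=cloud(s); np.savez('/tmp/w2.npz',P=P,C=s['color'])
s=snap('side'); np.savez('/tmp/s2.npz',P=cloud(s),C=s['color'])
E
```

```text
t 5.0 p [0.5353 0.0044 0.1105] q [-0.54  0.76  1.42  0.57  1.86 -1.04] F [2.52 0.04 0.74] T [-0.24 -0.58 -0.27] w 0.184 g 50.0
[[-0.189, 0.925, -0.329], [0.461, 0.38, 0.802], [0.867, -0.0, -0.498]]
```

```bash
cat > fitk.py <<'E'
from h import *
from scipy.optimize import least_squares
def prism(x,y,a,L):  # a along axis 0..L, hex with flats +-y, other coordinate x
    an=np.pi/2+np.arange(6)*np.pi/3
    h=np.max(np.outer(x,np.cos(an))+np.outer(y,np.sin(an)),1)-.0085
    e=np.maximum(-a,a-L); return np.maximum(h,e)
def sdf(K):
    x,y,z=K.T
    return np.minimum(prism(x,y,-z-.012,.163),prism(z,y,x-.012,.060))
def fit(P,p0,R0,tol=.012):
    """p0,R0: guess of key pose; P world points (dark)"""
    v=np.zeros(6)
    def pose(v): return p0+v[:3],Ro.from_rotvec(v[3:]).as_matrix()@R0
    for t in (tol,.006,.004):
        p,R=pose(v);K=(P-p)@R
        bend=(K[:,0]<.022)&(K[:,2]>-.022)
        Q=P[(abs(sdf(K))<t)&~bend]
        o=least_squares(lambda v:sdf((Q-pose(v)[0])@pose(v)[1]),v,loss='soft_l1',f_scale=.0007,x_scale=[.002]*3+[.03]*3);v=o.x
    p,R=pose(v);return p,R,len(Q),np.std(o.fun)
def dark(P,C):
    P=P.reshape(-1,3);C=C.reshape(-1,3).astype(int)
    return P[np.isfinite(P[:,0])&(C.max(1)<130)&(C.max(1)-C.min(1)<35)]
def rep(p,R,Rt=None,pt=None):
    print('elbow',p.round(4),'x',R[:,0].round(3),'y',R[:,1].round(3),'short_tip',(p+.072*R[:,0]).round(4),'long_tip',(p-.175*R[:,2]).round(4))
    if Rt is not None:
        print(' in tool: elbow',(Rt.T@(p-pt)).round(4),'x',(Rt.T@R[:,0]).round(3),'y',(Rt.T@R[:,1]).round(3))
E
python3 - <<'E'
from fitk import *
s=r.sense();pt=np.array(s['tcp_pos']);Rt=np.array(s['eef_rot'])
h=np.radians(112.3);l=np.radians(3.5)
x=np.array([np.cos(l)*np.cos(h),np.cos(l)*np.sin(h),-np.sin(l)]);y=np.array([-np.sin(h),np.cos(h),0]);R0=np.c_[x,y,np.cross(x,y)]
tip=np.array([.5437,-.0155,.048])-.022*R0[:,2]; p0=tip+.175*R0[:,2]
rep(p0,R0,Rt,pt)
for n in ['w1','w2','s2']:
    f=np.load('/tmp/%s.npz'%n);D=dark(f['P'],f['C']);D=D[D[:,2]>(.055 if n=='w1' else .14)]
    p,R,c,sd=fit(D,p0,R0);print(n,c,sd.round(5));rep(p,R,Rt,pt)
E
```

```text
elbow [ 0.5402 -0.0069  0.2007] x [-0.379  0.923 -0.061] y [-0.925 -0.379  0.   ] short_tip [0.5129 0.0596 0.1963] long_tip [ 0.5442 -0.0167  0.026 ]
 in tool: elbow [ 0.0721  0.0002 -0.0556] x [0.444 0.    0.896] y [-0. -1.  0.]
w1 3197 0.0004
elbow [ 0.5401 -0.0066  0.2012] x [-0.376  0.925 -0.061] y [-0.927 -0.376  0.   ] short_tip [0.513  0.0599 0.1968] long_tip [ 0.544  -0.0165  0.0265]
 in tool: elbow [ 0.0726  0.0002 -0.0556] x [0.444 0.004 0.896] y [ 0.002 -1.     0.003]
w2 7157 0.0003
elbow [ 0.5379 -0.0076  0.2009] x [-0.372  0.926 -0.06 ] y [-0.927 -0.374 -0.014] short_tip [0.5111 0.0591 0.1966] long_tip [ 0.5441 -0.0164  0.0262]
 in tool: elbow [ 0.0724 -0.0021 -0.0555] x [0.445 0.007 0.895] y [-0.009 -1.     0.013]
s2 0 nan
elbow [ 0.5402 -0.0069  0.2007] x [-0.379  0.923 -0.061] y [-0.925 -0.379  0.   ] short_tip [0.5129 0.0596 0.1963] long_tip [ 0.5442 -0.0167  0.026 ]
 in tool: elbow [ 0.0721  0.0002 -0.0556] x [0.444 0.    0.896] y [-0. -1.  0.]
  ret = _var(a, axis=axis, dtype=dtype, out=out, ddof=ddof,
  arrmean = um.true_divide(arrmean, div, out=arrmean,
  ret = ret.dtype.type(ret / rcount)
```

```bash
cat > plan.py <<'E'
from fitk import *
KT=np.array([.0724,-.0010,-.0555]); a=np.arctan2(.445,.895)
xk=np.array([np.sin(a),0,np.cos(a)]);yk=np.array([0,-1.,0]);KR=np.c_[xk,yk,np.cross(xk,yk)]
SOC=np.array([.5437,-.0155,.048])
def keyfinal(tipz,yaw=112.3,tilt=0,dxy=(0,0)):
    h=np.radians(yaw);z=np.array([np.cos(h),np.sin(h),0]);x=np.array([0,0,-1.]);R=np.c_[x,np.cross(z,x),z]
    p=np.array([SOC[0]+dxy[0],SOC[1]+dxy[1],tipz])-.072*x; return p,R
def tool(p,R,KT=KT,KR=KR):
    Rt=R@KR.T; return p-Rt@KT,Rt
E
python3 - <<'E'
from plan import *
s=r.sense();pt=np.array(s['tcp_pos']);Rt=np.array(s['eef_rot'])
zk=(Rt@KR)[:,2];print(zk)
rel(pt+.035*zk,Rt);rel(pt+.035*zk+[0,0,.065],Rt)
for z in (.14,.063,.027):
    p,R=tool(*keyfinal(z));print(p,R.round(2).tolist());rel(p,R)
E
```

```text
[-0.02246768  0.05569346  0.99819509]
shift cm [ 3.13  0.   -1.56] rot [0. 0. 0.] deg 0.0
shift cm [ 8.77 -0.   -4.8 ] rot [0. 0. 0.] deg 0.0
[ 0.57860097 -0.09796201  0.1945372 ] [[-0.34, 0.93, 0.17], [0.83, 0.38, -0.41], [-0.45, 0.0, -0.9]]
shift cm [  1.75   0.12 -13.83] rot [-0.    -1.511  0.   ] deg 86.6
[ 0.57860097 -0.09796201  0.1175372 ] [[-0.34, 0.93, 0.17], [0.83, 0.38, -0.41], [-0.45, 0.0, -0.9]]
shift cm [-4.93  0.12 -9.99] rot [-0.    -1.511  0.   ] deg 86.6
[ 0.57860097 -0.09796201  0.0815372 ] [[-0.34, 0.93, 0.17], [0.83, 0.38, -0.41], [-0.45, 0.0, -0.9]]
shift cm [-8.05  0.12 -8.2 ] rot [-0.    -1.511  0.   ] deg 86.6
```

Request:
drive_tool(
  motion=[
    [0.9,0,-0.45,0,0,0,0],
    [1.8,0,-0.9,0,0,0,0],
    [2.7,0,-1.35,0,0,0,0],
    [3.6,0,-1.8,0,0,0,0],
    [5,0,-2.6,0,0,0,0],
    [6.5,0,-3.5,0,0,0,0],
    [8.8,0,-4.8,0,0,0,0],
    [8.8,0,-4.8,0,0,0,0],
  ],
  grip_force=60,
)

```text
time_s: 6.1
tcp_pos: [0.5354, 0.0059, 0.2134]
eef_rot: [[-0.193, 0.925, -0.327], [0.463, 0.38, 0.801], [0.865, 0.003, -0.501]]
ft_force: [-0.2, 0.2, -4.7]
width: 0.18
grasp_force: 60.0
```

```bash
python3 - <<'E'
from plan import *
s=st();pt=np.array(s['tcp_pos']);Rt=np.array(s['eef_rot'])
w=snap('wrist');D=dark(cloud(w),w['color']);p0=pt+Rt@KT;R0=Rt@KR;D=D[D[:,2]>.2]
p,R,c,sd=fit(D,p0,R0);print(c,sd);rep(p,R,Rt,pt)
for z in (.20,):
    p,R=tool(*keyfinal(z));rel(p,R)
E
```

```text
t 6.1 p [0.5354 0.0059 0.2134] q [-0.54  0.6   1.43  0.6   1.98 -0.95] F [-0.17  0.24 -4.68] T [-0.91 -0.46  0.  ] w 0.18 g 60.0
[[-0.193, 0.925, -0.327], [0.463, 0.38, 0.801], [0.865, 0.003, -0.501]]
9621 0.0006328215503308636
elbow [ 0.538  -0.0053  0.3038] x [-0.37   0.926 -0.069] y [-0.928 -0.372 -0.012] short_tip [0.5114 0.0614 0.2988] long_tip [ 0.5444 -0.0157  0.1292]
 in tool: elbow [ 0.0725 -0.0016 -0.0551] x [0.441 0.01  0.898] y [-0.003 -1.     0.012]
shift cm [ -1.96   0.1  -11.91] rot [ 1.000e-03 -1.508e+00  1.000e-03] deg 86.4
```

Request:
drive_tool(
  motion=[
    [-0.2,0,-1.5,0,-0.18,0,0],
    [-0.4,0,-3,0,-0.36,0,0],
    [-0.7,0,-4.5,0,-0.54,0,0],
    [-1,0,-6,0,-0.72,0,0],
    [-1.3,0.05,-7.5,0,-0.9,0,0],
    [-1.5,0.1,-9,0,-1.08,0,0],
    [-1.7,0.1,-10.5,0,-1.26,0,0],
    [-2,0.1,-11.9,0,-1.44,0,0],
  ],
)

```text
time_s: 7.15
tcp_pos: [0.5776, -0.0977, 0.2523]
eef_rot: [[-0.351, 0.925, 0.145], [0.854, 0.38, -0.356], [-0.384, -0.001, -0.923]]
ft_force: [-0.9, -1.5, -4.6]
width: 0.178
grasp_force: 60.0
```

```bash
python3 - <<'E'
from plan import *
s=st()
p,R=tool(*keyfinal(.10));rel(p,R)
E
```

```text
t 7.15 p [ 0.5776 -0.0977  0.2523] q [-0.2   0.1   1.72 -0.36  1.12 -0.46] F [-0.94 -1.46 -4.6 ] T [ 0.27  0.08 -0.04] w 0.178 g 60.0
[[-0.351, 0.925, 0.145], [0.854, 0.38, -0.356], [-0.384, -0.001, -0.923]]
shift cm [3.69 0.1  9.05] rot [-0.001 -0.067  0.001] deg 3.9
```

Request:
drive_tool(
  motion=[
    [1,0.1,2.3,0,-0.067,0,0],
    [2,0.1,4.5,0,-0.067,0,0],
    [3,0.1,7,0,-0.067,0,0],
    [3.7,0.1,9,0,-0.067,0,0],
    [3.7,0.1,9,0,-0.067,0,0],
    [3.7,0.1,9,0,-0.067,0,0],
    [3.7,0.1,9,0,-0.067,0,0],
    [3.7,0.1,9,0,-0.067,0,0],
  ],
)

```text
time_s: 8.15
tcp_pos: [0.5796, -0.0976, 0.1562]
eef_rot: [[-0.34, 0.925, 0.168], [0.83, 0.38, -0.409], [-0.442, 0.0, -0.897]]
ft_force: [-0.5, -0.7, -4.1]
width: 0.179
grasp_force: 60.0
```

```bash
cat > chk.py <<'E'
from plan import *
s=st();pt=np.array(s['tcp_pos']);Rt=np.array(s['eef_rot'])
p0=pt+Rt@KT;R0=Rt@KR;rep(p0,R0)
im=[]
for n in ['wrist','side','scene']:
    w=snap(n);im.append(w['color'][:,:,::-1])
    D=dark(cloud(w),w['color']);D=D[(D[:,2]>.055)&(D[:,1]>-.25)]
    K=(D-p0)@R0; D=D[(K[:,2]>-.06)|(K[:,2]<-.105)]   # leave out the fingers
    try:
        p,R,c,sd=fit(D,p0,R0);print(n,c,sd.round(5));rep(p,R,Rt,pt)
    except Exception as e: print(n,e)
    np.savez('/tmp/c_%s.npz'%n,P=cloud(w),C=w['color'])
a=cv2.resize(im[0],(400,300));b=cv2.resize(im[1][150:285,240:420],(400,300));cv2.imwrite('pics/chk_%d.png'%int(s['time_s']*100),np.hstack([a,b]))
E
python3 chk.py; ls pics
```

```text
t 8.15 p [ 0.5796 -0.0976  0.1562] q [-0.17  0.21  1.82 -0.49  0.91 -0.29] F [-0.51 -0.72 -4.11] T [0.32 0.09 0.03] w 0.179 g 60.0
[[-0.34, 0.925, 0.168], [0.83, 0.38, -0.409], [-0.442, 0.0, -0.897]]
elbow [ 0.5447 -0.0152  0.174 ] x [-0.001  0.003 -1.   ] y [-0.925 -0.38  -0.   ] short_tip [ 0.5446 -0.015   0.102 ] long_tip [ 0.6111 -0.1771  0.1734]
wrist 7414 0.00031
elbow [ 0.5441 -0.0154  0.1731] x [ 0.011 -0.001 -1.   ] y [-0.922 -0.387 -0.01 ] short_tip [ 0.5449 -0.0154  0.1011] long_tip [ 0.6118 -0.1768  0.174 ]
 in tool: elbow [ 0.0728 -0.0016 -0.0547] x [0.438 0.01  0.899] y [-0.003 -1.     0.012]
side 264 0.00139
elbow [ 0.5425 -0.0155  0.1699] x [ 0.013 -0.009 -1.   ] y [-0.921 -0.389 -0.008] short_tip [ 0.5434 -0.0161  0.0979] long_tip [ 0.6106 -0.1767  0.1722]
 in tool: elbow [ 0.0747 -0.0031 -0.0521] x [0.431 0.008 0.902] y [-0.006 -1.     0.011]
scene 93 0.00167
elbow [ 0.5456 -0.0156  0.1748] x [-0.013  0.006 -1.   ] y [-0.926 -0.377  0.009] short_tip [ 0.5447 -0.0152  0.1028] long_tip [ 0.6115 -0.1777  0.173 ]
 in tool: elbow [ 0.0714 -0.0003 -0.0559] x [ 0.452 -0.01   0.892] y [-0.002 -1.    -0.01 ]
chk_815.png
comb.png
scene0.png
side0.png
w1.png
w2.png
wrist0.png
```

```bash
cat >> plan.py <<'E'
KT=np.array([.0727,-.0016,-.0549]);xk=np.array([.440,.009,.898]);yk=np.array([-.003,-1,.012])
xk/=np.linalg.norm(xk);yk-=xk*(xk@yk);yk/=np.linalg.norm(yk);KR=np.c_[xk,yk,np.cross(xk,yk)]
def tool(p,R,KT=KT,KR=KR):
    Rt=R@KR.T; return p-Rt@KT,Rt
E
python3 - <<'E'
from plan import *
for z in (.056,.040,.027):
    p,R=tool(*keyfinal(z));rel(p,R)
f=np.load('/tmp/c_wrist.npz');P=f['P'].reshape(-1,3);C=f['C'].reshape(-1,3).astype(int)
H=P[np.isfinite(P[:,0])&(abs(P[:,2]-.048)<.004)&(np.hypot(P[:,0]-.5437,P[:,1]+.0155)<.03)]
print(len(H),H.mean(0),H.min(0),H.max(0)); print(cv2.minEnclosingCircle((H[:,:2]*1000).astype(np.float32)))
H=P[np.isfinite(P[:,0])&(P[:,2]>.028)&(P[:,2]<.044)&(np.hypot(P[:,0]-.5437,P[:,1]+.0155)<.03)]
from scipy.optimize import least_squares
if len(H): o=least_squares(lambda p:np.hypot(H[:,0]-p[0],H[:,1]-p[1])-.0185,[.544,-.014],loss='soft_l1',f_scale=.0005);print('head',len(H),o.x,np.std(o.fun))
E
```

```text
shift cm [ 1.99 -0.11  4.04] rot [0.012 0.002 0.004] deg 0.7
shift cm [ 2.69 -0.11  5.48] rot [0.012 0.002 0.004] deg 0.7
shift cm [ 3.27 -0.11  6.65] rot [0.012 0.002 0.004] deg 0.7
400 [ 0.54549016 -0.02295323  0.04754187] [ 0.52965435 -0.03295939  0.04418782] [ 0.56271214 -0.01378871  0.04986372]
((546.0201416015625, -20.781057357788086), 17.51700210571289)
head 23 [ 0.53995186 -0.00572815] 0.00023497997710958353
```

View pics/chk_815.png

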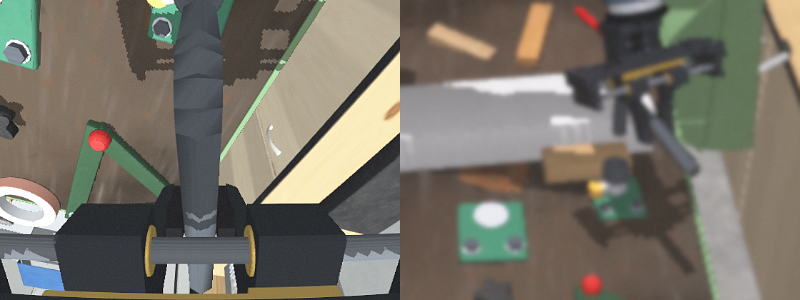

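The picture shows the key flipped and gripped, with its short arm hanging over the clamp head. I'm descending.

Request:
drive_tool(
  motion=[
    [0.6,-0.11,1,0.012,0.002,0.004,0],
    [1,-0.11,2,0.012,0.002,0.004,0],
    [1.5,-0.11,3,0.012,0.002,0.004,0],
    [2,-0.11,4,0.012,0.002,0.004,0],
    [2,-0.11,4,0.012,0.002,0.004,0],
    [2,-0.11,4,0.012,0.002,0.004,0],
    [2,-0.11,4,0.012,0.002,0.004,0],
    [2,-0.11,4,0.012,0.002,0.004,0],
  ],
)

```text
time_s: 9.3
tcp_pos: [0.5783, -0.0977, 0.1111]
eef_rot: [[-0.337, 0.928, 0.156], [0.832, 0.372, -0.412], [-0.44, -0.009, -0.898]]
ft_force: [0.6, 0.3, -3.9]
width: 0.182
grasp_force: 60.0
```

```bash
python3 chk.py; python3 - <<'E'
from plan import *
for z in (.046,.042,.027):
    p,R=tool(*keyfinal(z));rel(p,R)
E
```

```text
t 9.3 p [ 0.5783 -0.0977  0.1111] q [-0.17  0.29  1.84 -0.53  0.85 -0.23] F [ 0.56  0.29 -3.86] T [ 0.38 -0.02  0.02] w 0.182 g 60.0
[[-0.337, 0.928, 0.156], [0.832, 0.372, -0.412], [-0.44, -0.009, -0.898]]
elbow [ 0.5437 -0.0152  0.1284] x [ 0. -0. -1.] y [-0.925 -0.379  0.   ] short_tip [ 0.5437 -0.0153  0.0564] long_tip [ 0.6101 -0.1772  0.1284]
wrist 7414 0.0003
elbow [ 0.5437 -0.0152  0.1282] x [ 0.001 -0.002 -1.   ] y [-0.926 -0.379 -0.   ] short_tip [ 0.5438 -0.0154  0.0562] long_tip [ 0.6099 -0.1772  0.1286]
 in tool: elbow [ 0.0728 -0.0016 -0.0547] x [0.438 0.009 0.899] y [-0.003 -1.     0.011]
side 246 0.00139
elbow [ 0.5424 -0.0149  0.1244] x [-0.001 -0.017 -1.   ] y [-0.926 -0.378  0.007] short_tip [ 0.5423 -0.0161  0.0524] long_tip [ 0.6086 -0.1769  0.1271]
 in tool: elbow [ 0.0751 -0.0027 -0.0517] x [0.427 0.002 0.904] y [-0.006 -1.     0.005]
scene 103 0.00159
elbow [ 0.5438 -0.015   0.1297] x [ 0.009 -0.    -1.   ] y [-0.921 -0.39  -0.008] short_tip [ 0.5445 -0.0151  0.0577] long_tip [ 0.6121 -0.1761  0.1304]
 in tool: elbow [ 0.0723 -0.0015 -0.0562] x [0.437 0.017 0.899] y [-0.01  -1.     0.024]
shift cm [0.42 0.02 0.93] rot [-0.001  0.    -0.   ] deg 0.0
shift cm [0.59 0.02 1.28] rot [-0.001  0.    -0.   ] deg 0.0
shift cm [1.25 0.04 2.63] rot [-0.001  0.    -0.   ] deg 0.0
```

Request:
drive_tool(
  motion=[
    [0.1,0.02,0.3,0,0,0,0],
    [0.25,0.02,0.55,0,0,0,0],
    [0.33,0.02,0.75,0,0,0,0],
    [0.42,0.02,0.93,0,0,0,0],
    [0.5,0.02,1.1,0,0,0,0],
    [0.57,0.02,1.25,0,0,0,0],
    [0.57,0.02,1.25,0,0,0,0],
    [0.57,0.02,1.25,0,0,0,0],
  ],
)

```text
time_s: 10.45
tcp_pos: [0.5782, -0.098, 0.0969]
eef_rot: [[-0.338, 0.928, 0.155], [0.832, 0.372, -0.412], [-0.44, -0.01, -0.898]]
ft_force: [0.4, 0.2, -3.9]
width: 0.18
grasp_force: 60.0
```

```bash
cat > c2.py <<'E'
from plan import *
s=st();pt=np.array(s['tcp_pos']);Rt=np.array(s['eef_rot'])
p0=pt+Rt@KT;R0=Rt@KR;rep(p0,R0)
w=snap('wrist')
D=dark(cloud(w),w['color']);D=D[(D[:,2]>.055)&(D[:,1]>-.25)]
K=(D-p0)@R0; D=D[(K[:,2]>-.06)|(K[:,2]<-.105)]
p,R,c,sd=fit(D,p0,R0);print(c,sd.round(5));rep(p,R,Rt,pt)
p,R=tool(*keyfinal(.0265));rel(p,R)
E
python3 c2.py
```

```text
t 10.45 p [ 0.5782 -0.098   0.0969] q [-0.17  0.31  1.84 -0.54  0.83 -0.21] F [ 0.42  0.23 -3.92] T [ 0.39  0.03 -0.01] w 0.18 g 60.0
[[-0.338, 0.928, 0.155], [0.832, 0.372, -0.412], [-0.44, -0.01, -0.898]]
elbow [ 0.5437 -0.0155  0.1142] x [-0.001 -0.    -1.   ] y [-0.925 -0.379  0.001] short_tip [ 0.5436 -0.0156  0.0422] long_tip [ 0.61   -0.1775  0.1142]
7135 0.00031
elbow [ 0.5437 -0.0155  0.114 ] x [-0.    -0.003 -1.   ] y [-0.926 -0.378  0.001] short_tip [ 0.5436 -0.0157  0.042 ] long_tip [ 0.6099 -0.1775  0.1144]
 in tool: elbow [ 0.0728 -0.0016 -0.0547] x [0.438 0.009 0.899] y [-0.003 -1.     0.011]
shift cm [0.7  0.02 1.41] rot [-0.001  0.    -0.   ] deg 0.0
```

It's 6 mm in with no force, so I'm going home slowly.

Request:
drive_tool(
  motion=[
    [0.1,0,0.22,0,0,0,0],
    [0.2,0,0.44,0,0,0,0],
    [0.3,0.01,0.64,0,0,0,0],
    [0.4,0.01,0.84,0,0,0,0],
    [0.5,0.01,1.04,0,0,0,0],
    [0.6,0.02,1.22,0,0,0,0],
    [0.67,0.02,1.36,0,0,0,0],
    [0.67,0.02,1.36,0,0,0,0],
  ],
)

```text
time_s: 11.5
tcp_pos: [0.5782, -0.098, 0.0815]
eef_rot: [[-0.338, 0.928, 0.155], [0.832, 0.372, -0.412], [-0.44, -0.01, -0.898]]
ft_force: [-0.1, -0.4, -4.4]
width: 0.179
grasp_force: 60.0
```

```bash
python3 c2.py
```

```text
t 11.5 p [ 0.5782 -0.098   0.0815] q [-0.17  0.34  1.84 -0.56  0.8  -0.19] F [-0.14 -0.41 -4.43] T [ 0.37 -0.01  0.  ] w 0.179 g 60.0
[[-0.338, 0.928, 0.155], [0.832, 0.372, -0.412], [-0.44, -0.01, -0.898]]
elbow [ 0.5436 -0.0155  0.0989] x [-0.001 -0.    -1.   ] y [-0.925 -0.379  0.001] short_tip [ 0.5436 -0.0155  0.0269] long_tip [ 0.6099 -0.1774  0.0988]
6530 0.00031
elbow [ 0.5436 -0.0154  0.0986] x [-0.    -0.003 -1.   ] y [-0.926 -0.378  0.001] short_tip [ 0.5435 -0.0156  0.0266] long_tip [ 0.6098 -0.1774  0.099 ]
 in tool: elbow [ 0.0728 -0.0016 -0.0547] x [0.438 0.009 0.899] y [-0.003 -1.     0.011]
shift cm [0.02 0.01 0.04] rot [-0.001 -0.    -0.   ] deg 0.1
```

Request:
drive_tool(
  motion=[
    [0,0,0,0,0,0,0.6],
    [0,0,0,0,0,0,0.6],
    [0,0,0,0,0,0,0.6],
    [0,0,0,0,0,0,0.6],
    [0,0,0,0,0,0,0.6],
    [0,0,-2,0,0,0,0.6],
    [0,0,-5,0,0,0,0.6],
    [0,0,-9,0,0,0,0.6],
  ],
)

```text
time_s: 12.55
tcp_pos: [0.5635, -0.0602, 0.1637]
eef_rot: [[-0.338, 0.928, 0.154], [0.832, 0.371, -0.411], [-0.439, -0.01, -0.898]]
ft_force: [-0.5, 0.0, -0.1]
width: 0.602
grasp_force: 0.0
```

```bash
cat > c3.py <<'E'
from plan import *
s=st();pt=np.array(s['tcp_pos']);Rt=np.array(s['eef_rot'])
p0,R0=keyfinal(.0262)
for n in ['wrist','side','scene']:
    w=snap(n)
    D=dark(cloud(w),w['color']);D=D[(D[:,2]>.055)&(D[:,1]>-.25)]
    try: p,R,c,sd=fit(D,p0,R0);print(n,c,sd.round(5));rep(p,R);print('long heading',np.degrees(np.arctan2(-R[1,2],-R[0,2])).round(1))
    except Exception as e: print(n,e)
E
python3 c3.py
python3 - <<'E'
from h import *
def V(head): # tool down, y toward heading-90+... : y=(22.3deg), x= 112.3
    return toolR(head,90)
for z in (.16,):
    c=np.array([.5437,-.0155]);h=np.radians(292.3);t=np.radians(22.3)
    xy=c+.13*np.array([np.cos(h),np.sin(h)])+.045*np.array([np.cos(t),np.sin(t)])
    print(xy);rel([*xy,z],V(112.3));print(V(112.3).round(2).tolist())
E
```

```text
t 12.55 p [ 0.5635 -0.0602  0.1637] q [-0.1   0.18  1.84 -0.5   0.97 -0.23] F [-0.5  0.  -0.1] T [ 0.16 -0.08 -0.05] w 0.602 g 0.0
[[-0.338, 0.928, 0.154], [0.832, 0.371, -0.411], [-0.439, -0.01, -0.898]]
wrist 2210 0.00035
elbow [ 0.5455 -0.0204  0.0981] x [-0.034  0.078 -0.996] y [-0.926 -0.378  0.002] short_tip [ 0.5431 -0.0148  0.0264] long_tip [ 0.6113 -0.1819  0.0833]
long heading -67.8
side 351 0.00146
elbow [ 0.5447 -0.0209  0.0955] x [-0.049  0.067 -0.997] y [-0.925 -0.379  0.02 ] short_tip [ 0.5412 -0.0161  0.0237] long_tip [ 0.6106 -0.1824  0.0814]
long heading -67.8
scene 108 0.00165
elbow [ 0.5464 -0.0205  0.1002] x [-0.032  0.071 -0.997] y [-0.924 -0.382  0.003] short_tip [ 0.544  -0.0154  0.0284] long_tip [ 0.6129 -0.1818  0.0866]
long heading -67.6
[ 0.63466374 -0.11870174]
shift cm [-6.94  4.2   4.06] rot [-0.006  0.458 -0.006] deg 26.3
[[-0.38, 0.93, -0.0], [0.93, 0.38, 0.0], [0.0, 0.0, -1.0]]
```

Request:
drive_tool(
  motion=[
    [-6.9,4.2,4.1,-0.006,0.458,-0.006,0],
    [-6.9,4.2,4.1,-0.006,0.458,-0.006,0],
    [-6.9,4.2,4.1,-0.006,0.458,-0.006,0],
    [-6.9,4.2,4.1,-0.006,0.458,-0.006,0],
    [-6.9,4.2,4.1,-0.006,0.458,-0.006,0],
    [-6.9,4.2,4.1,-0.006,0.458,-0.006,0],
    [-6.9,4.2,4.1,-0.006,0.458,-0.006,0],
    [-6.9,4.2,4.1,-0.006,0.458,-0.006,0],
  ],
  grip_force=40,
)

```text
time_s: 13.7
tcp_pos: [0.6329, -0.1189, 0.1559]
eef_rot: [[-0.379, 0.925, -0.006], [0.925, 0.379, -0.0], [0.002, -0.005, -1.0]]
ft_force: [-1.3, 0.7, 0.9]
width: 0.002
grasp_force: 0.0
```

```bash
cat > push.py <<'E'
from h import *
import sys
c=np.array([.5437,-.0155]);OFF=.0085+.0175
def target(head,off=OFF,rad=.13,z=.066):
    h=np.radians(head);u=np.array([np.cos(h),np.sin(h)]);n=np.array([-u[1],u[0]])  # n: ccw side
    return [*(c+rad*u+off*n),z],toolR(head-180,90)
def tang():
    s=r.sense();F=np.array(s['ft_force']);p=np.array(s['tcp_pos'])[:2]-c
    R=np.array(s['eef_rot']);y=R[:2,1];y=y/np.linalg.norm(y)
    print('F along tool y %.2f, x %.2f, radius %.4f, off %.4f'%(F[:2]@y,F[:2]@R[:2,0],-p@R[:2,0],p@y),'head',np.degrees(np.arctan2(-R[1,0],-R[0,0])).round(1))
E
python3 - <<'E'
from push import *
st();tang()
rel(*target(292.3,.045))
rel(*target(292.3,.030))
E
```

```text
t 13.7 p [ 0.6329 -0.1189  0.1559] q [-0.37  0.41  1.49 -0.    1.25 -0.76] F [-1.27  0.75  0.85] T [-0.04 -0.1   0.01] w 0.002 g 0.0
[[-0.379, 0.925, -0.006], [0.925, 0.379, -0.0], [0.002, -0.005, -1.0]]
F along tool y -0.89, x 1.17, radius 0.1295, off 0.0433 head -67.7
shift cm [-0.06  0.22  8.99] rot [-0.005 -0.002 -0.   ] deg 0.3
shift cm [-0.06 -1.28  8.99] rot [-0.005 -0.002 -0.   ] deg 0.3
```

Request:
drive_tool(
  motion=[
    [0,0.2,3,-0.005,-0.002,0,0],
    [0,0.2,6,-0.005,-0.002,0,0],
    [0,0.2,9,-0.005,-0.002,0,0],
    [0,0.2,9,-0.005,-0.002,0,0],
    [0,-0.4,9,-0.005,-0.002,0,0],
    [0,-1,9,-0.005,-0.002,0,0],
    [0,-1,9,-0.005,-0.002,0,0],
    [0,-1,9,-0.005,-0.002,0,0],
  ],
)

```text
time_s: 14.7
tcp_pos: [0.6235, -0.1236, 0.0665]
eef_rot: [[-0.378, 0.926, 0.001], [0.926, 0.378, -0.0], [-0.0, 0.001, -1.0]]
ft_force: [0.3, 0.6, -0.6]
width: 0.008
grasp_force: 0.0
```

```bash
python3 - <<'E'
from push import *
st();tang()
for a in (292.3,287,282,272,262,252,242): print(a);rel(*target(a))
E
```

```text
t 14.7 p [ 0.6235 -0.1236  0.0665] q [-0.38  0.5   1.56  0.    1.08 -0.77] F [ 0.3   0.62 -0.55] T [-0.01 -0.16  0.01] w 0.008 g 0.0
[[-0.378, 0.926, 0.001], [0.926, 0.378, -0.0], [-0.0, 0.001, -1.0]]
F along tool y 0.52, x 0.46, radius 0.1302, off 0.0330 head -67.8
292.3
shift cm [ 0.03 -0.68  0.05] rot [ 0.001  0.    -0.002] deg 0.1
287
shift cm [-0.16 -1.89  0.05] rot [0.001 0.    0.091] deg 5.2
282
shift cm [-0.23 -3.04  0.04] rot [0.001 0.    0.178] deg 10.2
272
shift cm [-0.07 -5.35  0.04] rot [0.001 0.    0.353] deg 20.2
262
shift cm [ 0.48 -7.59  0.04] rot [0.001 0.    0.527] deg 30.2
252
shift cm [ 1.42 -9.71  0.04] rot [0.001 0.    0.702] deg 40.2
242
shift cm [  2.71 -11.62   0.04] rot [0.001 0.    0.876] deg 50.2
```

Request:
drive_tool(
  motion=[
    [0,-0.7,0,0,0,0,0],
    [-0.1,-1.3,0,0,0,0.045,0],
    [-0.16,-1.9,0,0,0,0.091,0],
    [-0.2,-2.5,0,0,0,0.135,0],
    [-0.23,-3.04,0,0,0,0.178,0],
    [-0.2,-3.8,0,0,0,0.236,0],
    [-0.15,-4.6,0,0,0,0.294,0],
    [-0.07,-5.35,0,0,0,0.353,0],
  ],
)

```text
time_s: 15.7
tcp_pos: [0.5738, -0.1443, 0.0658]
eef_rot: [[-0.031, 1.0, 0.0], [1.0, 0.031, 0.0], [0.0, 0.0, -1.0]]
ft_force: [4.2, 2.5, -0.1]
width: 0.008
grasp_force: 2.0
```

```bash
cat > c4.py <<'E'
from push import *
from fitk import *
st();tang()
s=r.sense();a0=np.degrees(np.arctan2(-s['eef_rot'][1][0],-s['eef_rot'][0][0]))
p=np.array(s['tcp_pos'])[:2]-c;
def keyR(head,l=4.5):
    h=np.radians(head-180);l=np.radians(l);z=np.array([np.cos(l)*np.cos(h),np.cos(l)*np.sin(h),np.sin(l)]);y=np.array([np.sin(h),-np.cos(h),0]);y=-y if False else y
    R=np.c_[np.cross(y,z),y,z]
    if R[2,0]>0: y=-y;R=np.c_[np.cross(y,z),y,z]
    return R
for n in ['side','scene']:
    w=snap(n);P=cloud(w);C=w['color'];D=dark(P,C);D=D[(D[:,2]>.06)&(D[:,2]<.12)&(abs(D[:,1]+.1)<.14)]
    R0=keyR(a0);p0=np.array([.5437,-.0155,.0265])-.072*R0[:,0]
    try:
        q,R,k,sd=fit(D,p0,R0);print(n,k,sd.round(4));rep(q,R);print('key heading',np.degrees(np.arctan2(-R[1,2],-R[0,2])).round(1))
    except Exception as e: print(n,e)
    P=P.reshape(-1,3);C=C.reshape(-1,3).astype(int);f=np.isfinite(P[:,0])
    b=f&(C[:,0]>150)&(C[:,2]<110)&(C[:,1]>90)&(np.hypot(P[:,0]-.544,P[:,1]+.0155)<.06)&(P[:,2]>.012)&(P[:,2]<.03)
    m=P[b].mean(0) if b.any() else np.zeros(3);print('brass',b.sum(),m.round(4),np.degrees(np.arctan2(m[1]+.0155,m[0]-.5437)).round(1))
E
python3 c4.py; python3 - <<'E'
from push import *
for a in (266,260,254,248,242,236): print(a);rel(*target(a))
E
```

```text
t 15.7 p [ 0.5738 -0.1443  0.0658] q [-0.45  0.42  1.68  0.    1.04 -0.48] F [ 4.19  2.5  -0.13] T [ 0.3  -0.6  -0.05] w 0.008 g 2.0
[[-0.031, 1.0, 0.0], [1.0, 0.031, 0.0], [0.0, 0.0, -1.0]]
F along tool y 4.27, x 2.37, radius 0.1297, off 0.0260 head -88.2
side 174 0.0016
elbow [ 0.5423 -0.0205  0.0952] x [ 0.009  0.076 -0.997] y [-0.999 -0.044 -0.012] short_tip [ 0.5429 -0.015   0.0234] long_tip [ 0.5501 -0.1948  0.0819]
key heading -87.4
brass 2 [0.4925 0.0105 0.0242] 153.1
scene 78 0.0016
elbow [ 0.5448 -0.0192  0.0983] x [-0.048  0.047 -0.998] y [-0.999 -0.013  0.048] short_tip [ 0.5413 -0.0157  0.0264] long_tip [ 0.5466 -0.1939  0.0899]
key heading -89.4
brass 14 [ 0.5081 -0.0234  0.0241] -167.5
266
shift cm [-0.22 -1.28 -0.03] rot [-0.001 -0.     0.103] deg 5.9
260
shift cm [-0.28 -2.67 -0.02] rot [-0.001 -0.     0.207] deg 11.9
254
shift cm [-0.19 -4.06 -0.02] rot [-0.001 -0.     0.312] deg 17.9
248
shift cm [ 0.04 -5.42 -0.02] rot [-0.001 -0.     0.417] deg 23.9
242
shift cm [ 0.41 -6.76 -0.02] rot [-0.001 -0.     0.521] deg 29.9
236
shift cm [ 0.92 -8.05 -0.02] rot [-0.001 -0.     0.626] deg 35.9
```

Request:
drive_tool(
  motion=[
    [-0.15,-0.85,0,0,0,0.07,0],
    [-0.22,-1.7,0,0,0,0.135,0],
    [-0.28,-2.67,0,0,0,0.207,0],
    [-0.24,-3.4,0,0,0,0.26,0],
    [-0.19,-4.06,0,0,0,0.312,0],
    [-0.1,-4.74,0,0,0,0.365,0],
    [0.04,-5.42,0,0,0,0.417,0],
    [0.41,-6.76,0,0,0,0.521,0],
  ],
)

```text
time_s: 16.8
tcp_pos: [0.507, -0.1428, 0.0661]
eef_rot: [[0.469, 0.883, 0.002], [0.883, -0.469, -0.0], [0.0, 0.002, -1.0]]
ft_force: [5.7, 0.3, -1.0]
width: 0.005
grasp_force: 2.0
```

```bash
python3 c4.py; python3 - <<'E'
from push import *
for a in (239,236,233,230,227): print(a);rel(*target(a))
E
```

```text
t 16.8 p [ 0.507  -0.1428  0.0661] q [-0.5   0.3   1.85  0.    0.99 -0.01] F [ 5.66  0.29 -0.96] T [ 0.18 -0.73 -0.05] w 0.005 g 2.0
[[0.469, 0.883, 0.002], [0.883, -0.469, -0.0], [0.0, 0.002, -1.0]]
F along tool y 4.86, x 2.92, radius 0.1297, off 0.0274 head -118.0
side 128 0.0016
elbow [ 0.5434 -0.0216  0.0937] x [ 0.153 -0.004 -0.988] y [-0.87   0.474 -0.137] short_tip [ 0.5544 -0.0219  0.0226] long_tip [ 0.4613 -0.1756  0.0817]
key heading -118.1
brass 0 [0. 0. 0.] 178.4
scene 70 0.0018
elbow [ 0.5473 -0.0213  0.098 ] x [-0.112  0.134 -0.985] y [-0.795  0.583  0.17 ] short_tip [ 0.5392 -0.0117  0.0271] long_tip [ 0.4429 -0.1616  0.0909]
key heading -126.7
brass 5 [ 0.519  -0.002   0.0208] 151.3
239
shift cm [-0.12 -0.67 -0.03] rot [-0.001  0.     0.054] deg 3.1
236
shift cm [-0.2  -1.36 -0.03] rot [-0.001  0.     0.107] deg 6.1
233
shift cm [-0.24 -2.05 -0.03] rot [-0.001  0.     0.159] deg 9.1
230
shift cm [-0.25 -2.75 -0.03] rot [-0.001  0.     0.212] deg 12.1
227
shift cm [-0.22 -3.44 -0.03] rot [-0.001  0.     0.264] deg 15.1
```

Request:
drive_tool(
  motion=[
    [-0.06,-0.35,0,0,0,0.027,0],
    [-0.12,-0.67,0,0,0,0.054,0],
    [-0.16,-1,0,0,0,0.08,0],
    [-0.2,-1.36,0,0,0,0.107,0],
    [-0.22,-1.7,0,0,0,0.133,0],
    [-0.24,-2.05,0,0,0,0.159,0],
    [-0.25,-2.4,0,0,0,0.186,0],
    [-0.25,-2.75,0,0,0,0.212,0],
  ],
)

```text
time_s: 17.9
tcp_pos: [0.4804, -0.1319, 0.0658]
eef_rot: [[0.644, 0.765, -0.0], [0.765, -0.644, 0.0], [-0.0, -0.0, -1.0]]
ft_force: [4.4, -1.8, 0.8]
width: 0.005
grasp_force: 2.0
```

```bash
python3 c4.py; python3 - <<'E'
from push import *
for a in (228,226,224,222,220): print(a);rel(*target(a))
f=snap('scene');cv2.imwrite('pics/sc5.png',np.hstack([cv2.resize(f['color'][:,:,::-1][200:290,200:320],(400,300),interpolation=2),cv2.resize(snap('side')['color'][:,:,::-1][180:285,250:390],(400,300),interpolation=2)]))
E
```

```text
t 17.9 p [ 0.4804 -0.1319  0.0658] q [-0.51  0.25  1.92 -0.    0.97  0.19] F [ 4.35 -1.8   0.75] T [-0.28 -0.45 -0.05] w 0.005 g 2.0
[[0.644, 0.765, -0.0], [0.765, -0.644, 0.0], [-0.0, -0.0, -1.0]]
F along tool y 4.49, x 1.43, radius 0.1298, off 0.0266 head -130.1
side 130 0.0015
elbow [ 0.5409 -0.0206  0.0939] x [-0.097  0.166 -0.981] y [-0.766  0.617  0.18 ] short_tip [ 0.534  -0.0087  0.0232] long_tip [ 0.4298 -0.1553  0.082 ]
key heading -129.5
brass 5 [0.5629 0.0286 0.0273] 66.5
scene 71 0.0017
elbow [ 0.5434 -0.0185  0.0986] x [ 0.005  0.04  -0.999] y [-0.755  0.655  0.023] short_tip [ 0.5437 -0.0156  0.0267] long_tip [ 0.4287 -0.1505  0.0928]
key heading -131.0
brass 2 [0.5397 0.0056 0.0231] 100.6
228
shift cm [-0.1  -0.46 -0.03] rot [-0.001  0.     0.034] deg 2.0
226
shift cm [-0.17 -0.92 -0.03] rot [-0.001  0.     0.069] deg 4.0
224
shift cm [-0.22 -1.38 -0.03] rot [-0.001  0.     0.104] deg 6.0
222
shift cm [-0.25 -1.84 -0.03] rot [-0.001  0.     0.139] deg 8.0
220
shift cm [-0.27 -2.3  -0.03] rot [-0.001  0.     0.174] deg 10.0
```

View pics/sc5.png

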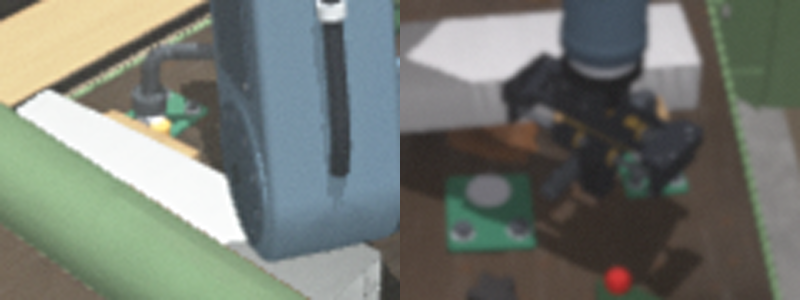

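The scene view on the left shows the brass nose at (160,125), close to the offcut. The baseline push is about 4.4 N. From here I take finer steps.

Request:
drive_tool(
  motion=[
    [-0.03,-0.15,0,0,0,0.011,0],
    [-0.06,-0.3,0,0,0,0.023,0],
    [-0.1,-0.46,0,0,0,0.034,0],
    [-0.12,-0.61,0,0,0,0.046,0],
    [-0.15,-0.77,0,0,0,0.058,0],
    [-0.17,-0.92,0,0,0,0.069,0],
    [-0.17,-0.92,0,0,0,0.069,0],
    [-0.17,-0.92,0,0,0,0.069,0],
  ],
)

```text
time_s: 19.1
tcp_pos: [0.4725, -0.1272, 0.0657]
eef_rot: [[0.694, 0.72, -0.001], [0.72, -0.694, 0.0], [-0.0, -0.001, -1.0]]
ft_force: [3.5, -0.8, 0.5]
width: 0.006
grasp_force: 1.7
```

```bash
cat > c5.py <<'E'
from push import *
import sys
st();tang()
for a in map(float,sys.argv[1:]): print(a);rel(*target(a))
E
python3 c5.py 225 224 223 222
```

```text
t 19.1 p [ 0.4725 -0.1272  0.0657] q [-0.51  0.23  1.94  0.    0.97  0.26] F [ 3.46 -0.84  0.47] T [-0.16 -0.55 -0.01] w 0.006 g 1.7
[[0.694, 0.72, -0.001], [0.72, -0.694, 0.0], [-0.0, -0.001, -1.0]]
F along tool y 3.07, x 1.80, radius 0.1298, off 0.0262 head -134.0
225.0
shift cm [-0.06 -0.26 -0.03] rot [-0.001  0.     0.018] deg 1.0
224.0
shift cm [-0.1  -0.49 -0.03] rot [-0.001  0.     0.036] deg 2.0
223.0
shift cm [-0.14 -0.72 -0.03] rot [-0.001  0.     0.053] deg 3.0
222.0
shift cm [-0.17 -0.95 -0.03] rot [-0.001  0.     0.071] deg 4.0
```

Request:
drive_tool(
  motion=[
    [-0.03,-0.14,0,0,0,0.009,0],
    [-0.06,-0.26,0,0,0,0.018,0],
    [-0.08,-0.38,0,0,0,0.027,0],
    [-0.1,-0.49,0,0,0,0.036,0],
    [-0.12,-0.61,0,0,0,0.045,0],
    [-0.14,-0.72,0,0,0,0.053,0],
    [-0.16,-0.84,0,0,0,0.062,0],
    [-0.17,-0.95,0,0,0,0.071,0],
  ],
)

```text
time_s: 20.1
tcp_pos: [0.4644, -0.1219, 0.0657]
eef_rot: [[0.744, 0.668, -0.001], [0.668, -0.744, 0.0], [-0.0, -0.001, -1.0]]
ft_force: [5.2, -1.1, 0.4]
width: 0.005
grasp_force: 1.9
```

```bash
python3 c5.py 221 220 219 218
```

```text
t 20.1 p [ 0.4644 -0.1219  0.0657] q [-0.5   0.21  1.97 -0.    0.96  0.33] F [ 5.19 -1.12  0.37] T [-0.11 -0.69 -0.06] w 0.005 g 1.9
[[0.744, 0.668, -0.001], [0.668, -0.744, 0.0], [-0.0, -0.001, -1.0]]
F along tool y 4.30, x 3.11, radius 0.1301, off 0.0261 head -138.1
221.0
shift cm [-0.03 -0.23 -0.02] rot [-0.001  0.     0.016] deg 0.9
220.0
shift cm [-0.07 -0.46 -0.02] rot [-0.001  0.     0.034] deg 1.9
219.0
shift cm [-0.11 -0.69 -0.02] rot [-0.001  0.     0.051] deg 2.9
218.0
shift cm [-0.14 -0.91 -0.02] rot [-0.001  0.     0.069] deg 3.9
```

Request:
drive_tool(
  motion=[
    [-0.02,-0.12,0,0,0,0.008,0],
    [-0.03,-0.23,0,0,0,0.016,0],
    [-0.05,-0.35,0,0,0,0.025,0],
    [-0.07,-0.46,0,0,0,0.034,0],
    [-0.09,-0.58,0,0,0,0.043,0],
    [-0.11,-0.69,0,0,0,0.051,0],
    [-0.13,-0.8,0,0,0,0.06,0],
    [-0.14,-0.91,0,0,0,0.069,0],
  ],
)

```text
time_s: 21.1
tcp_pos: [0.4573, -0.116, 0.0658]
eef_rot: [[0.788, 0.616, -0.0], [0.616, -0.788, 0.0], [-0.0, -0.0, -1.0]]
ft_force: [4.6, -1.3, 0.1]
width: 0.004
grasp_force: 2.0
```

```bash
python3 c5.py 217 216 215 214
```

```text
t 21.1 p [ 0.4573 -0.116   0.0658] q [-0.5   0.2   1.99 -0.    0.96  0.41] F [ 4.6  -1.34  0.05] T [-0.36 -0.61  0.  ] w 0.004 g 2.0
[[0.788, 0.616, -0.0], [0.616, -0.788, 0.0], [-0.0, -0.0, -1.0]]
F along tool y 3.89, x 2.80, radius 0.1299, off 0.0261 head -142.0
217.0
shift cm [-0.05 -0.23 -0.02] rot [-0.     0.     0.017] deg 1.0
216.0
shift cm [-0.09 -0.46 -0.02] rot [-0.     0.     0.035] deg 2.0
215.0
shift cm [-0.12 -0.69 -0.02] rot [-0.     0.     0.052] deg 3.0
214.0
shift cm [-0.15 -0.92 -0.02] rot [-0.    0.    0.07] deg 4.0
```

Request:
drive_tool(
  motion=[
    [-0.03,-0.12,0,0,0,0.009,0],
    [-0.05,-0.23,0,0,0,0.017,0],
    [-0.07,-0.35,0,0,0,0.026,0],
    [-0.09,-0.46,0,0,0,0.035,0],
    [-0.1,-0.58,0,0,0,0.043,0],
    [-0.12,-0.69,0,0,0,0.052,0],
    [-0.14,-0.8,0,0,0,0.061,0],
    [-0.15,-0.92,0,0,0,0.07,0],
  ],
)

```text
time_s: 22.1
tcp_pos: [0.4508, -0.11, 0.0659]
eef_rot: [[0.829, 0.559, 0.0], [0.559, -0.829, -0.0], [-0.0, 0.0, -1.0]]
ft_force: [4.1, -3.5, 0.4]
width: 0.006
grasp_force: 2.4
```

```bash
python3 c5.py 213 212 211 210; python3 - <<'E'
from h import *
s=snap('scene');P=cloud(s).reshape(-1,3);C=s['color'].reshape(-1,3).astype(int)
w=np.isfinite(P[:,0])&(abs(P[:,2]-.028)<.004)&(C[:,0]>C[:,2]*1.3)&(P[:,1]>-.05)&(P[:,1]<.06)&(P[:,0]>.42)&(P[:,0]<.6)
n=np.array([-.0996,.995]);W=(P[w][:,:2]-np.array([.3928,.1041]))@n;print('wood dist',len(W),np.percentile(W,[3,50,97]).round(4),'fence face -.058')
E
```

```text
t 22.1 p [ 0.4508 -0.11    0.0659] q [-0.5   0.18  2.01 -0.    0.95  0.48] F [ 4.05 -3.46  0.37] T [-0.39 -0.7  -0.08] w 0.006 g 2.4
[[0.829, 0.559, 0.0], [0.559, -0.829, -0.0], [-0.0, 0.0, -1.0]]
F along tool y 5.13, x 1.43, radius 0.1299, off 0.0264 head -146.0
213.0
shift cm [-0.06 -0.26 -0.01] rot [0.    0.    0.017] deg 1.0
212.0
shift cm [-0.1  -0.49 -0.01] rot [0.    0.    0.035] deg 2.0
211.0
shift cm [-0.13 -0.72 -0.01] rot [0.    0.    0.052] deg 3.0
210.0
shift cm [-0.16 -0.95 -0.01] rot [0.    0.    0.069] deg 4.0
wood dist 49 [-0.117  -0.0991 -0.0937] fence face -.058
```

Request:
drive_tool(
  motion=[
    [-0.02,-0.06,0,0,0,0.004,0],
    [-0.03,-0.12,0,0,0,0.009,0],
    [-0.05,-0.18,0,0,0,0.013,0],
    [-0.06,-0.24,0,0,0,0.017,0],
    [-0.06,-0.24,0,0,0,0.017,0],
    [-0.06,-0.24,0,0,0,0.017,0],
    [-0.06,-0.24,0,0,0,0.017,0],
    [-0.06,-0.24,0,0,0,0.017,0],
  ],
)

```text
time_s: 23.15
tcp_pos: [0.4493, -0.1085, 0.0661]
eef_rot: [[0.838, 0.545, 0.001], [0.545, -0.838, -0.001], [0.0, 0.001, -1.0]]
ft_force: [5.4, -2.2, 0.0]
width: 0.007
grasp_force: 2.8
```

```bash
python3 c5.py 212 211
```

```text
t 23.15 p [ 0.4493 -0.1085  0.0661] q [-0.49  0.18  2.01 -0.    0.95  0.5 ] F [ 5.37 -2.24  0.05] T [-0.4  -0.79 -0.01] w 0.007 g 2.8
[[0.838, 0.545, 0.001], [0.545, -0.838, -0.001], [0.0, 0.001, -1.0]]
F along tool y 4.80, x 3.28, radius 0.1298, off 0.0265 head -147.0
212.0
shift cm [-0.06 -0.28  0.01] rot [ 0.001 -0.     0.018] deg 1.0
211.0
shift cm [-0.1  -0.51  0.01] rot [ 0.001 -0.     0.035] deg 2.0
```

Request:
drive_tool(
  motion=[
    [-0.02,-0.06,0,0,0,0.004,0],
    [-0.03,-0.12,0,0,0,0.009,0],
    [-0.05,-0.18,0,0,0,0.013,0],
    [-0.06,-0.25,0,0,0,0.018,0],
    [-0.06,-0.25,0,0,0,0.018,0],
    [-0.06,-0.25,0,0,0,0.018,0],
    [-0.06,-0.25,0,0,0,0.018,0],
    [-0.06,-0.25,0,0,0,0.018,0],
  ],
)

```text
time_s: 24.15
tcp_pos: [0.4477, -0.1068, 0.0662]
eef_rot: [[0.848, 0.53, 0.002], [0.53, -0.848, -0.001], [0.001, 0.001, -1.0]]
ft_force: [6.9, -2.5, -0.2]
width: 0.006
grasp_force: 2.9
```

```bash
python3 - <<'E'
from push import *
for i in range(12):
    s=r.sense();F=np.array(s['ft_force']);R=np.array(s['eef_rot']);print(round(s['time_s'],2),(R.T@F).round(2),round(s['grasp_force'],2));snap('wrist')
tang()
E
python3 c5.py 211 210
```

```text
24.15 [4.51 5.77 0.18] 2.92
24.2 [4.1  6.01 0.45] 2.92
24.25 [4.64 5.42 0.33] 2.92
24.3 [ 4.16  5.32 -0.59] 2.92
24.35 [4.59 6.19 0.55] 2.92
24.4 [ 3.83  5.71 -0.57] 2.92
24.45 [4.41 6.13 0.45] 2.92
24.5 [3.57 5.71 0.91] 2.92
24.55 [4.55 5.61 0.12] 2.92
24.6 [4.77 6.1  1.2 ] 2.92
24.65 [ 4.19  5.88 -0.86] 2.92
24.7 [ 4.23  5.88 -0.76] 2.92
F along tool y 6.07, x 4.34, radius 0.1298, off 0.0266 head -148.0
t 24.75 p [ 0.4477 -0.1068  0.0662] q [-0.49  0.17  2.02  0.    0.95  0.52] F [ 6.89 -2.85 -0.39] T [-0.41 -0.92 -0.06] w 0.008 g 2.9
[[0.848, 0.53, 0.002], [0.53, -0.848, -0.001], [0.001, 0.001, -1.0]]
F along tool y 6.07, x 4.34, radius 0.1298, off 0.0266 head -148.0
211.0
shift cm [-0.07 -0.28  0.02] rot [ 0.001 -0.001  0.017] deg 1.0
210.0
shift cm [-0.11 -0.51  0.02] rot [ 0.001 -0.001  0.035] deg 2.0
```

Request:
drive_tool(
  motion=[
    [-0.02,-0.06,0,0,0,0.004,0],
    [-0.03,-0.12,0,0,0,0.009,0],
    [-0.05,-0.18,0,0,0,0.013,0],
    [-0.06,-0.25,0,0,0,0.017,0],
    [-0.06,-0.25,0,0,0,0.017,0],
    [-0.06,-0.25,0,0,0,0.017,0],
    [-0.06,-0.25,0,0,0,0.017,0],
    [-0.06,-0.25,0,0,0,0.017,0],
  ],
)

```text
time_s: 25.75
tcp_pos: [0.4463, -0.1052, 0.0664]
eef_rot: [[0.857, 0.515, 0.002], [0.515, -0.857, -0.001], [0.001, 0.002, -1.0]]
ft_force: [7.2, -3.3, 0.3]
width: 0.005
grasp_force: 3.3
```

```bash
cat > c6.py <<'E'
from push import *
L=[]
for i in range(8):
    s=r.sense();R=np.array(s['eef_rot']);L.append(R.T@np.array(s['ft_force']));snap('wrist')
print('mean F tool',np.mean(L,0).round(2),'g',round(s['grasp_force'],2))
E
python3 c6.py;python3 c5.py 210 209
```

```text
mean F tool [4.89 6.52 0.33] g 3.31
t 26.15 p [ 0.4463 -0.1052  0.0663] q [-0.49  0.17  2.02  0.    0.95  0.54] F [ 7.45 -2.73  0.8 ] T [-0.5  -1.06 -0.01] w 0.003 g 3.3
[[0.857, 0.515, 0.002], [0.515, -0.857, -0.001], [0.001, 0.002, -1.0]]
F along tool y 6.18, x 4.98, radius 0.1297, off 0.0267 head -149.0
210.0
shift cm [-0.07 -0.3   0.03] rot [ 0.002 -0.001  0.017] deg 1.0
209.0
shift cm [-0.11 -0.53  0.03] rot [ 0.002 -0.002  0.035] deg 2.0
```

Request:
drive_tool(
  motion=[
    [0,-0.06,0,0,0,0.004,0],
    [0,-0.12,0,0,0,0.009,0],
    [0,-0.18,0,0,0,0.013,0],
    [-0.01,-0.25,0,0,0,0.017,0],
    [-0.02,-0.3,0,0,0,0.02,0],
    [-0.02,-0.3,0,0,0,0.02,0],
    [-0.02,-0.3,0,0,0,0.02,0],
    [-0.02,-0.3,0,0,0,0.02,0],
  ],
)

```text
time_s: 27.15
tcp_pos: [0.4447, -0.1032, 0.0665]
eef_rot: [[0.867, 0.498, 0.003], [0.498, -0.867, -0.002], [0.001, 0.003, -1.0]]
ft_force: [6.4, -4.6, 0.2]
width: 0.002
grasp_force: 4.0
```

```bash
python3 c6.py;python3 c5.py 209
```

```text
mean F tool [ 3.33  7.85 -0.65] g 3.97
t 27.55 p [ 0.4446 -0.1032  0.0665] q [-0.49  0.16  2.03 -0.    0.95  0.56] F [ 6.74 -4.96 -0.07] T [-0.78 -0.93  0.01] w 0.003 g 4.0
[[0.867, 0.498, 0.002], [0.498, -0.867, -0.002], [0.001, 0.003, -1.0]]
F along tool y 7.66, x 3.38, radius 0.1296, off 0.0267 head -150.1
209.0
shift cm [-0.08 -0.27  0.05] rot [ 0.003 -0.001  0.015] deg 0.9
```

The push is now about 7.9 N, roughly 4 N over the free-swing push, which means about 21 N of clamping. I'm backing off.

Request:
drive_tool(
  motion=[
    [0,0.1,0,0,0,0,0],
    [0,0.3,0,0,0,0,0],
    [0,0.6,0,0,0,0,0],
    [0,1,0,0,0,0,0],
    [0,2,0,0,0,0,0],
    [0,3,0,0,0,0,0],
    [0,3,-4,0,0,0,0],
    [0,3,-9,0,0,0,0],
  ],
)

```text
time_s: 28.55
tcp_pos: [0.4573, -0.1281, 0.1555]
eef_rot: [[0.867, 0.498, -0.004], [0.498, -0.867, 0.002], [-0.002, -0.004, -1.0]]
ft_force: [1.3, -1.1, 0.4]
width: 0.008
grasp_force: 0.0
```

Request:
drive_tool(
  motion=[
    [0,0,-3,0,0,0,0],
    [0,0,-5,0,0,0,0],
    [0,0,-5,0,0,0,0],
    [0,0,-5,0,0,0,0],
    [0,0,-5,0,0,0,0],
    [0,0,-5,0,0,0,0],
    [0,0,-5,0,0,0,0],
    [0,0,-5,0,0,0,0],
  ],
)

```text
time_s: 29.55
tcp_pos: [0.4583, -0.1281, 0.2056]
eef_rot: [[0.867, 0.498, -0.001], [0.498, -0.867, 0.0], [-0.0, -0.001, -1.0]]
ft_force: [-0.3, -0.0, 0.3]
width: 0.002
grasp_force: 0.0
```

```bash
python3 c4.py; python3 - <<'E'
from h import *
a=snap('wrist');f=snap('side');cv2.imwrite('pics/end.png',np.hstack([cv2.resize(a['color'][:,:,::-1],(400,300)),cv2.resize(f['color'][:,:,::-1][180:285,250:390],(400,300),interpolation=2)]))
E
```

```text
t 29.55 p [ 0.4583 -0.1281  0.2056] q [-0.52 -0.01  1.88  0.    1.27  0.53] F [-0.32 -0.01  0.33] T [ 0.01 -0.01 -0.03] w 0.002 g 0.0
[[0.867, 0.498, -0.001], [0.498, -0.867, 0.0], [-0.0, -0.001, -1.0]]
F along tool y -0.15, x -0.28, radius 0.1302, off 0.0550 head -150.1
side 321 0.0016
elbow [ 0.5385 -0.0187  0.0961] x [ 0.049  0.056 -0.997] y [-0.55   0.835  0.02 ] short_tip [ 0.542  -0.0146  0.0243] long_tip [ 0.3926 -0.1144  0.0835]
key heading -146.7
brass 31 [0.5122 0.0082 0.0222] 143.1
scene 78 0.0018
elbow [ 0.5405 -0.0156  0.0983] x [ 0.066 -0.028 -0.997] y [-0.567  0.821 -0.061] short_tip [ 0.5452 -0.0176  0.0265] long_tip [ 0.3968 -0.1153  0.0916]
key heading -145.2
brass 0 [0. 0. 0.] 178.4
```

View pics/end.png

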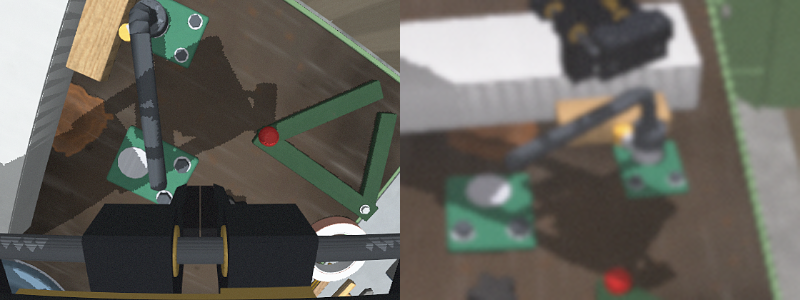

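The pictures show the key in the socket by its short arm. The brass nose at (125,30) in the left-hand view is on the offcut, the offcut is flush with the fence, and the gripper is clear.

```bash
python3 -c "
from cell import r
print(r.job_done())"
```

```text
the job is handed in; nothing more can be done
None
```

I pulled the key out, flipped it and put its short arm fully home. I then turned it clockwise until the nose clamped the offcut at an estimated 21 N, inferred from the push force. The clamp should hold about 12–13 N of that now the arm is clear. The job is handed in; it returned no verdict.

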